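Tighten the shaker's platform screw with the T-handle hex key

ROBOT

A 7-joint arm with a two-finger parallel gripper is mounted at the origin on the work surface. World frame = base frame: x ahead of the robot, y to its left, z up, the work surface at z = 0. Lengths are in m, angles in degrees, forces in N, time in s.
With the tool pointing down it reaches from about 0.4 to 0.85 m from the base axis. Payload 6.9 kg.
Tool frame: the origin (TCP) lies midway between the tips of the shut fingers; the grasp point (between the pads) lies 19 mm behind it; z points along the fingers, y is the line along which they close (so a half turn about z gives the same grasp; the last joint's range is limited). The gripper opens to 85 mm and grips with 20 to 120 N. Pads are 22 mm wide; open, the fingers measure 114 mm over their backs; the gripper's body (76 mm by 85 mm) begins 54 mm behind the grasp point. The pads swing forward as they close: fully open they stand 13 mm farther back than shut.
Start: joints at [-67.752, 29.078, -13.613, 85.955, 7.202, 65.827, -8.869], TCP at [0.174, 0.6, 0.231] pointing down, gripper open.
Joint ranges: [-176.47, 176.47], [-13.61, 117.27], [-81.72, 77.17], [0.22, 143.17], [-87.28, 267.28], [10, 112.55], [-165.47, 165.47]. Speed limits (degrees/s): [136.94, 136.94, 180, 180, 180, 180, 180].

INTERFACE

Orientations are given as a 3x3 rotation matrix whose columns are the frame's x, y, z axes.
In Python, from bench import r gives the robot as it stands. The module is installed in compiled form; this text tells all that it offers.
- The arm moves only by the tool carry_out, never from a script. Its argument "commands" is a list that holds one entry, the list of rows, each a list of 6 numbers: the shift along the tool's x, y, z in mm, then the turn, a rotation vector about the tool's x, y, z in rad. A call has 1 to 20 rows; each row shifts and turns the commanded pose from where the row before left it, along the tool's axes as they then stand; what a row does not reach is not made up. A row lasts 1/8 s, in which the tool goes at most 62.5 mm and 10.7 degrees, less where a joint would pass 70% of its speed; a pose out of reach is approached as far as the arm can. A call is refused whole if a number of a shift passes 62.5 or a number of a turn 0.188, either way. A call with a gripper value outside its range is refused whole. "grip" is the gripper's target within -1 to 1 (fully open at 1, half-way at 0, shut at -1), set as the call begins (left out, the last holds). The fingers move at their own pace and stop on an object; "grip_force" is the grip in N (left out, the last holds). Time passes only in rows, so rows that do not move let the fingers close. It gives the time, the measured TCP pose, the force, the opening and the grip force at its end, in the units of the state.
- r.observe(): the state, without advancing time (a new reading comes with each control period).
- r.camera(name): name is "scene" or "top" or "wrist"; returns a dict with "frame" (420x560x3 uint8, blue, green, red), "intrinsics" (3x3 intrinsics, pixels), "camera_from_world" (4x4, takes a point from world to camera coordinates); the wrist camera has in their place "T_tool_cam" (4x4, takes a point from camera to tool coordinates, whose origin is the TCP and whose axes are the flange's). Camera axes: x right, y down, z forward; pixel columns grow to the right and rows downward; lengths in m; the calibration is good to about 2 mm. The wrist camera is an equidistant fisheye: a pixel r from the principal point sees the ray r / f radians off the axis. A picture is of the moment at which its call begins: read the wrist's pose just before it. There is no depth.
- r.job_done(): hands the job in; it is judged then, once.
The state is a dict: "time_s": time; "joints": joint angles; "dq": joint speeds; "joint_torque": joint torques, N m; "tcp_pos": TCP position; "tool_rot": TCP orientation; "force": force on the tool from outside, world axes, zero at the start; "torque": the same for the moment, N m; "width": finger opening in m; "grip_force": force on a finger pad.
Only numpy, scipy, OpenCV 4.12 (cv2) and the standard library are available. Lean on these libraries where they do the work, as an engineer would, in place of code of your own. Each camera call takes 0.05 s, during which the arm holds its last target. There are 200 camera calls.

TASK

The platform of the small orbital shaker has worked loose. Take the T-handle hex key from its stand, seat it fully home in the recessed hex screw in the middle of the platform before turning, tighten the screw clockwise until it comes firmly to its stop, then pull the key out and stand it back in its stand. Leave the tube rack, the jug and the bottle where they are.

Things in the scene. Friction and masses are not known exactly. Their poses are not given: they have to be found in the camera images.
- key_grip (a point): Centre of the handle of the T-handle hex key: a loose tool, about 0.24 kg, that starts upright in its stand. The handle is a flat-sided black bar 100 mm long (x axis), 18 mm thick (y), 26 mm high (z up). A bright steel hexagonal shank runs from the middle of its underside straight down; the shank's end lies 108 mm below this point.
- key_tip (a point): Centre of the lower end of the key's shank; axes as key_grip. The shank is a hexagon 17 mm across flats, 19.6 mm across corners; two corners point along the handle (+x, -x), two flats face the handle's sides (+y, -y). The last 5 mm taper to 13.3 mm across flats.
- socket (a point): Centre of the mouth of the hex socket in the screw in the middle of the shaker's platform; z up. 18.1 mm across flats, 18 mm deep to a flat floor on which the key's end stands when fully home; no chamfer. Which way its flats face is random and NOT told by these axes: find it by touch or eye (repeats every 60 degrees; the key enters within about 6 degrees either way).
- hub_rim (a point): Centre of the rim of the aluminium hub round the screw, 106 mm above the bench and 6 mm above the socket's mouth: hub 60 mm wide, counterbore 34 mm wide, screw head 31 mm wide at its bottom. The fixed shaker is 200 mm square about this axis, panel towards -x; platform 81 mm, its raised edge 93 mm above the bench. x and y are the casing's.
- screw (a joint): Turn of the screw in rad, growing clockwise seen from above. It starts loose between 0 and 0.5 and comes to a hard stop, tight, at 1.4. Turning it takes about 0.15 N m all the way, and it stays where it is left; anticlockwise it stops at -0.5. The key has up to about 7 degrees of free play each way in the socket, and slips round in it if twisted far harder than the screw needs.
- stand_hole0 (a point): Centre of the mouth of the round hole in the top of the key's stand, a fixed white plastic block 70 mm square and 55 mm high (this point is at its top); z points up. The hole is 22 mm wide with a 3 mm chamfer, and 45 mm deep to its floor: the standing key's end rests on the floor, 10 mm above the bench, and any turn of the key fits.
- rack_mid (a point): Centre (35 mm up) of a loose white tube rack, 220 mm long (its x), 90 mm wide, 122 mm high over the blue tube caps. Leave it alone.
- beaker_mid (a point): Centre (65 mm up) of a loose white ceramic jug with a handle at its +y side, 90 mm wide (125 mm with the handle), 130 mm high. Leave it alone.
- bottle_mid (a point): Centre (75 mm up) of a loose clear bottle with a screw cap, 66 mm wide, 150 mm high. Leave it alone.
Not all that is in view belongs to the job. Leave any brown or red look-alike of the part that bears stand_hole0 alone.

How it is judged (in metres and radians):
On the way, in this order (a step that is already met when the one before it is completed fails the run):
1. the key is fully home in the screw's socket (its end at least 14.5 mm below the mouth), upright, before the screw has been tightened (below 0.65 rad) (z of key_tip in the frame of socket below -0.0145 m and horizontal distance between key_tip and socket below 0.004 m and angle between the z axis of key_tip and the z axis of socket, either way round below 0.09 rad and value of joint screw below 0.65 rad), for 0.15 s.
2. the screw is turned to its stop (beyond 1.30 rad) with the key still home (z of key_tip in the frame of socket below -0.0145 m and horizontal distance between key_tip and socket below 0.004 m and angle between the z axis of key_tip and the z axis of socket, either way round below 0.09 rad and value of joint screw above 1.3 rad), for 0.1 s.
At the end, for the whole second after the job is handed in: The screw is tight (beyond 1.27 of 1.4 rad) and the key stands at rest in its stand's hole, its end more than 35 mm below the mouth, within 0.15 rad of upright (value of joint screw above 1.27 rad and horizontal distance between key_tip and stand_hole0 below 0.008 m and z of key_tip in the frame of stand_hole0 below -0.035 m and angle between key_grip's own z axis and vertical below 0.15 rad and linear speed of key below 0.02 m/s); the robot touches nothing.
It fails at once if the screw is being turned clockwise (faster than 0.3 rad/s, between 0.7 and 1.25 rad) while the key is not well down in the socket (its end less than 12 mm below the mouth) (value of joint screw between 0.7 and 1.25 rad and velocity of joint screw above 0.3 rad/s and z of key_tip in the frame of socket above -0.012 m).
It fails at once if the tube rack is moved by more than 25 mm (distance of rack_mid from where it was at the start of the episode above 0.025 m).
It fails at once if the jug is moved by more than 25 mm (distance of beaker_mid from where it was at the start of the episode above 0.025 m).
It fails at once if the bottle is moved by more than 25 mm (distance of bottle_mid from where it was at the start of the episode above 0.025 m).
It also fails if it takes over 58 s, if anything falls off the work surface, if the arm or the gripper's body presses on something with over 40 N, if the wrist force passes 120 N, or if a joint passes its speed limit or range.

## Working session

There is one attempt and no reset: what is moved stays moved. The work goes in short steps, Python scripts to look and compute and a tool call to move; the robot and the scene stay as the last step left them, time stands still between calls to the robot, and variables do not carry over. Pictures are saved under pics/ and viewed, at most 10 in all, crops included, and the job is handed in when it is done.

Besides the shell and the picture viewer there is one more tool, called after "Request:" by a JSON object that holds its "op" and its "data". carry_out: Moves the arm, as the interface text tells. Its arguments: {"type":"object","properties":{"commands":{"type":"array","items":{"type":"array","items":{"type":"array","items":{"type":"number"}}}},"grip":{"type":"number"},"grip_force":{"type":"number"}},"required":["commands"]}

```bash
mkdir -p pics; cat > h.py <<'E'
import numpy as np, cv2
from bench import r
def ray(c,uv):
    T=np.array(c["camera_from_world"]);K=np.array(c["intrinsics"])
    d=T[:3,:3].T@np.linalg.inv(K)@np.array([uv[0],uv[1],1.]);o=-T[:3,:3].T@T[:3,3]
    return o,d/np.linalg.norm(d)
def onz(c,uv,z):
    o,d=ray(c,uv);return o+d*(z-o[2])/d[2]
def wray(w,tcp,R,uv):
    K=np.array(w["intrinsics"]);x=(uv[0]-K[0,2])/K[0,0];y=(uv[1]-K[1,2])/K[1,1];t=np.hypot(x,y)
    s=np.sin(t)/t if t>0 else 1
    T=np.array(w["T_tool_cam"]);R=np.array(R)
    return np.array(tcp)+R@T[:3,3],R@T[:3,:3]@np.array([x*s,y*s,np.cos(t)])
def wonz(w,tcp,R,uv,z):
    o,d=wray(w,tcp,R,uv);return o+d*(z-o[2])/d[2]
E
python3 - <<'E'
from h import *
np.set_printoptions(precision=4,suppress=True)
s=r.observe();print(s)
ims=[]
for n in("scene","top"):
    c=r.camera(n);cv2.imwrite(f"pics/{n}0.png",c["frame"]);print(n,c["intrinsics"],c["camera_from_world"])
    np.savez(f"{n}.npz",**c)
w=r.camera("wrist");print(w["intrinsics"],w["T_tool_cam"]);cv2.imwrite("pics/wrist0.png",w["frame"])
E
```

```text
{'time_s': 0.0, 'joints': array([-67.7513,  29.1241, -13.6078,  86.0071,   7.201 ,  65.8282,
        -8.8689]), 'dq': array([-0.0151,  0.0555,  0.0136,  0.0283,  0.0391,  0.0551,  0.1283]), 'joint_torque': array([  0.0002, -62.0597,  -2.1862, -24.9662,   0.0129,   0.0121,
        -0.    ]), 'tcp_pos': array([0.1744, 0.5997, 0.2305]), 'tool_rot': array([[-0.9603,  0.2791, -0.0005],
       [ 0.2791,  0.9603, -0.0017],
       [-0.    , -0.0018, -1.    ]]), 'force': array([-0.6431,  0.0489, -0.0933]), 'torque': array([-0.0143,  0.0154, -0.0141]), 'grip_force': 0.0, 'width': 0.0851207640318106}
scene [[430.1656   0.     277.5224]
 [  0.     430.1656 210.3981]
 [  0.       0.       1.    ]] [[ 0.5644  0.8254 -0.013  -0.347 ]
 [ 0.4453 -0.3177 -0.8371 -0.1653]
 [-0.6951  0.4667 -0.5468  1.8524]
 [ 0.      0.      0.      1.    ]]
top [[406.8783   0.     273.2366]
 [  0.     406.8783 208.2734]
 [  0.       0.       1.    ]] [[-0.018  -0.9998  0.0022  0.0193]
 [-0.9876  0.0174 -0.1558  0.595 ]
 [ 0.1558 -0.005  -0.9878  1.0717]
 [ 0.      0.      0.      1.    ]]
[[325.1923   0.     282.5079]
 [  0.     325.1923 205.982 ]
 [  0.       0.       1.    ]] [[-0.0009 -0.9652 -0.2614  0.0663]
 [ 1.     -0.0008 -0.0004 -0.0002]
 [ 0.0002 -0.2614  0.9652 -0.1422]
 [ 0.      0.      0.      1.    ]]
```

View pics/scene0.png

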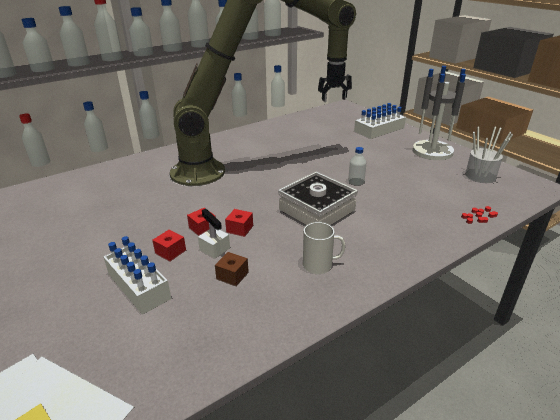

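View pics/top0.png

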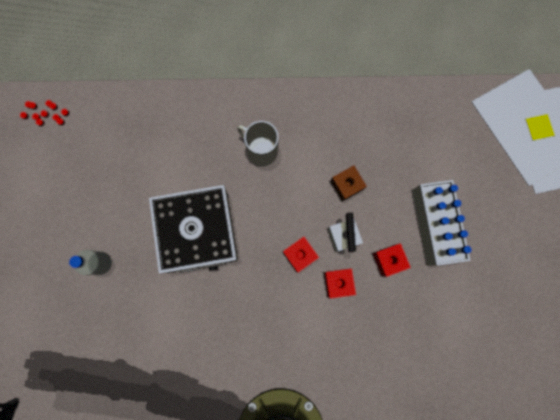

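The scene view shows the black T-handle key in the white block at (213,235), with three red look-alikes at (200,220), (169,245) and (239,222) and a brown one at (232,268). In the top view the same items are: white stand with key (346,235), red (301,254), (340,284) and (393,260), brown (349,183). The white block holding the key fits the description. The shaker hub is at (191,228) in the top view.

```bash
python3 - <<'E'
from h import *
np.set_printoptions(precision=4,suppress=True)
c=dict(np.load("top.npz"));f=c["frame"]
hsv=cv2.cvtColor(f,cv2.COLOR_BGR2HSV)
m=np.zeros(f.shape[:2],np.uint8);m[205:258,325:370]=(hsv[205:258,325:370,2]<60)*255
n,l,st,ce=cv2.connectedComponentsWithStats(m);i=1+np.argmax(st[1:,4]);print("key",st[i],ce[i])
cn=max(cv2.findContours((l==i).astype(np.uint8),0,1)[0],key=cv2.contourArea);R=cv2.minAreaRect(cn);print(R)
b=cv2.boxPoints(R);print([onz(c,p,0.131)[:2] for p in b],"ctr",onz(c,R[0],0.125))
# stand white
m=np.zeros(f.shape[:2],np.uint8);m[205:258,325:370]=((hsv[205:258,325:370,2]>150)&(hsv[205:258,325:370,1]<40))*255
ys,xs=np.nonzero(m);R=cv2.minAreaRect(np.c_[xs,ys].astype(np.int32));print("stand",R,onz(c,R[0],0.055))
# hub bright ring
m=np.zeros(f.shape[:2],np.uint8);m[208:248,171:211]=(hsv[208:248,171:211,2]>110)*255
cn=max(cv2.findContours(m,0,1)[0],key=cv2.contourArea);e=cv2.fitEllipse(cn);print("hub",e,onz(c,e[0],0.106))
# shaker rim
m=((hsv[...,2]>125)&(hsv[...,1]<40)).astype(np.uint8);m[:,:140]=0;m[:,245:]=0;m[:175]=0;m[280:]=0
cn=max(cv2.findContours(m,0,1)[0],key=cv2.contourArea);R=cv2.minAreaRect(cn);print("shk",R);print([onz(c,p,.093)[:2] for p in cv2.boxPoints(R)])
a=cv2.resize(f[160:310,270:420],(450,450),interpolation=2);d=cv2.resize(f[180:280,140:240],(450,450),interpolation=2)
g=dict(np.load("scene.npz"))["frame"][190:290,150:250]
cv2.imwrite("pics/crop1.png",cv2.resize(np.hstack([a,d]),(800,400)))
E
```

```text
key [343 213  13  39 299] [349.4415 232.4214]
((348.2187805175781, 232.16700744628906), (38.394142150878906, 10.920863151550293), 84.64418029785156)
[array([ 0.5653, -0.1623]), array([ 0.5674, -0.19  ]), array([ 0.4708, -0.1943]), array([ 0.4687, -0.167 ])] ctr [ 0.5183 -0.1795  0.125 ]
stand ((346.1910705566406, 234.14968872070312), (25.56427001953125, 26.241466522216797), 73.61045837402344) [ 0.5196 -0.187   0.055 ]
hub ((190.66107177734375, 227.57518005371094), (22.258195877075195, 22.843229293823242), 59.68345260620117) [0.5392 0.223  0.106 ]
shk ((184.875732421875, 222.06150817871094), (105.52971649169922, 88.6744613647461), 81.19320678710938)
[array([0.6796, 0.381 ]), array([0.7128, 0.1478]), array([0.4355, 0.1056]), array([0.4051, 0.3299])]
```

View pics/crop1.png

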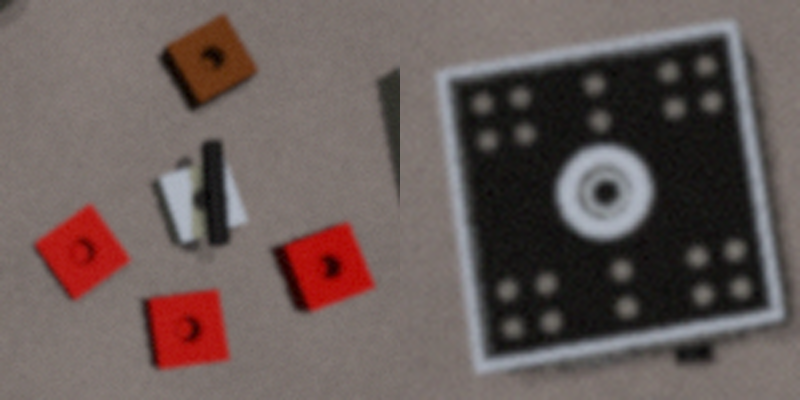

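The crop confirms it: the black key handle (213,192) sits in the white block, separate from the red and brown blocks. The hub and socket are at (606,192). Next I move above the key for a wrist view.

```bash
cat >> h.py <<'E'
from scipy.spatial.transform import Rotation as Ro
def Rd(a):
    a=np.radians(a);c,s=np.cos(a),np.sin(a);return np.array([[c,s,0],[s,-c,0],[0,0,-1.]])
def plan(p,a,n,dec=1,p0=None,R0=None):
    s=r.observe();p0=np.array(s["tcp_pos"] if p0 is None else p0);R=np.array(s["tool_rot"] if R0 is None else R0)
    t=Ro.from_matrix(R.T@Rd(a)).as_rotvec()/n;t=np.round(t,3);rows=[];pos=p0.copy()
    for i in range(n):
        want=p0+(np.array(p)-p0)*(i+1)/n
        d=np.round(R.T@(want-pos)*1000,dec);rows.append([float(v) for v in d]+[float(v) for v in t])
        pos=pos+R@d/1000;R=R@Ro.from_rotvec(t).as_matrix()
    print(rows,"END",pos,R[:,0]);return pos,R
def st():
    s=r.observe();R=s["tool_rot"];print("t",s["time_s"],"p",s["tcp_pos"],"yaw",np.degrees(np.arctan2(R[1][0],R[0][0])),"zt",np.array(R)[:,2],"F",s["force"],"T",s["torque"],"w",s["width"],s["grip_force"],"j",np.round(s["joints"],1));return s
E
python3 - <<'E'
from h import *
plan([.50,-.183,.30],4,20,0)
E
```

```text
[[-27.0, -33.0, -3.0, -0.0, 0.0, 0.139], [-30.0, -29.0, -4.0, -0.0, 0.0, 0.139], [-35.0, -25.0, -3.0, -0.0, 0.0, 0.139], [-38.0, -19.0, -4.0, -0.0, 0.0, 0.139], [-40.0, -14.0, -3.0, -0.0, 0.0, 0.139], [-41.0, -9.0, -4.0, -0.0, 0.0, 0.139], [-43.0, -2.0, -3.0, -0.0, 0.0, 0.139], [-42.0, 3.0, -3.0, -0.0, 0.0, 0.139], [-41.0, 9.0, -4.0, -0.0, 0.0, 0.139], [-40.0, 15.0, -3.0, -0.0, 0.0, 0.139], [-37.0, 20.0, -4.0, -0.0, 0.0, 0.139], [-34.0, 26.0, -3.0, -0.0, 0.0, 0.139], [-31.0, 29.0, -4.0, -0.0, 0.0, 0.139], [-25.0, 34.0, -3.0, -0.0, 0.0, 0.139], [-21.0, 37.0, -3.0, -0.0, 0.0, 0.139], [-16.0, 39.0, -4.0, -0.0, 0.0, 0.139], [-10.0, 41.0, -3.0, -0.0, 0.0, 0.139], [-5.0, 42.0, -4.0, -0.0, 0.0, 0.139], [2.0, 43.0, -3.0, -0.0, 0.0, 0.139], [7.0, 42.0, -3.0, -0.0, 0.0, 0.139]] END [ 0.49968526 -0.18357805  0.29950382] [ 9.96896323e-01  7.87241301e-02 -4.82086875e-04]
```

Request:
{"op": "carry_out", "data": {"commands": [[[-27,-33,-3,0,0,0.139],[-30,-29,-4,0,0,0.139],[-35,-25,-3,0,0,0.139],[-38,-19,-4,0,0,0.139],[-40,-14,-3,0,0,0.139],[-41,-9,-4,0,0,0.139],[-43,-2,-3,0,0,0.139],[-42,3,-3,0,0,0.139],[-41,9,-4,0,0,0.139],[-40,15,-3,0,0,0.139],[-37,20,-4,0,0,0.139],[-34,26,-3,0,0,0.139],[-31,29,-4,0,0,0.139],[-25,34,-3,0,0,0.139],[-21,37,-3,0,0,0.139],[-16,39,-4,0,0,0.139],[-10,41,-3,0,0,0.139],[-5,42,-4,0,0,0.139],[2,43,-3,0,0,0.139],[7,42,-3,0,0,0.139]]], "grip": 1}}

```text
time_s: 2.65
tcp_pos: [0.5001, -0.1844, 0.2992]
tool_rot: [[0.997, 0.075, -0.0], [0.075, -0.997, 0.0], [-0.0, -0.0, -1.0]]
force: [0.8, 1.1, 0.3]
width: 0.0857
grip_force: 0.0
```

Request:
{"op": "carry_out", "data": {"commands": [[[0,0,0,0,0,0],[0,0,0,0,0,0],[0,0,0,0,0,0]]]}}

```text
time_s: 3.02
tcp_pos: [0.4995, -0.182, 0.2992]
tool_rot: [[0.997, 0.081, -0.0], [0.081, -0.997, 0.001], [-0.0, -0.001, -1.0]]
force: [0.5, 0.4, 0.5]
width: 0.0854
grip_force: 0.0
```

```bash
python3 - <<'E'
from h import *
np.set_printoptions(precision=4,suppress=True)
s=st();w=r.camera("wrist");np.savez("w1.npz",tcp=s["tcp_pos"],R=s["tool_rot"],**w);cv2.imwrite("pics/w1.png",w["frame"])
E
```

```text
t 3.025 p [ 0.4995 -0.182   0.2992] yaw 4.649345805286371 zt [-0.0003  0.001  -1.    ] F [0.5489 0.4494 0.5198] T [0.0199 0.0254 0.0094] w 0.08536785439487993 0.0 j [ -9.2  21.   38.9  93.7 -13.9  70.3 -52.8]
```

View pics/w1.png

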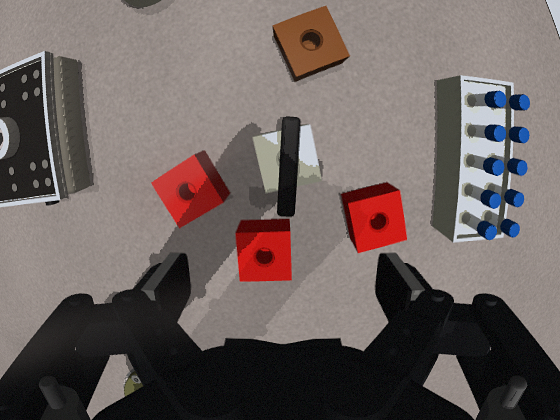

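The wrist view shows the handle from (290,117) to (286,215) above the white stand. The rack is well clear at right. The shaker hub is at (5,138).

```bash
python3 - <<'E'
from h import *
np.set_printoptions(precision=4,suppress=True)
w=dict(np.load("w1.npz"));f=w["frame"];g=cv2.cvtColor(f,cv2.COLOR_BGR2GRAY)
m=np.zeros_like(g);m[108:222,270:305]=(g[108:222,270:305]<55)*255
cn=max(cv2.findContours(m,0,1)[0],key=cv2.contourArea);R=cv2.minAreaRect(cn);b=cv2.boxPoints(R);print(R,b)
P=np.array([wonz(w,w["tcp"],w["R"],p,.131) for p in b]);print(P)
C=wonz(w,w["tcp"],w["R"],R[0],.131);print("C",C)
b=b[np.argsort(b[:,1])];a=wonz(w,w["tcp"],w["R"],b[:2].mean(0),.131);e=wonz(w,w["tcp"],w["R"],b[2:].mean(0),.131);d=a-e;print(a,e,np.linalg.norm(d),"ang",np.degrees(np.arctan2(d[1],d[0])))
# stand top
m=np.zeros_like(g);h=cv2.cvtColor(f,cv2.COLOR_BGR2HSV);m[115:200,245:330]=((g[115:200,245:330]>150))*255
ys,xs=np.nonzero(m);R=cv2.minAreaRect(np.c_[xs,ys].astype(np.int32));print("st",R,wonz(w,w["tcp"],w["R"],R[0],.055),[wonz(w,w["tcp"],w["R"],q,.055)[:2] for q in cv2.boxPoints(R)])
E
```

```text
((287.959228515625, 166.305908203125), (18.770313262939453, 99.43594360351562), 3.6522226333618164) [[275.4261 215.3251]
 [281.7602 116.0911]
 [300.4924 117.2867]
 [294.1583 216.5208]]
[[ 0.4713 -0.1772  0.131 ]
 [ 0.5688 -0.1757  0.131 ]
 [ 0.5692 -0.1934  0.131 ]
 [ 0.4715 -0.1959  0.131 ]]
C [ 0.5212 -0.1855  0.131 ]
[ 0.569  -0.1846  0.131 ] [ 0.4714 -0.1865  0.131 ] 0.09758141486340914 ang 1.1618231097783425
st ((290.6744384765625, 151.34524536132812), (71.67828369140625, 83.79023742675781), 83.41805267333984) [ 0.5289 -0.1893  0.055 ] [array([ 0.5616, -0.1325]), array([ 0.5811, -0.2294]), array([ 0.4964, -0.2481]), array([ 0.4762, -0.1479])]
```

```bash
python3 - <<'E'
from h import *
plan([.5202,-.1855,.0975],1.2,8,1)
E
```

```text
[[2.5, 0.7, 25.2, -0.0, -0.0, 0.008], [2.6, 0.6, 25.2, -0.0, -0.0, 0.008], [2.5, 0.6, 25.3, -0.0, -0.0, 0.008], [2.6, 0.6, 25.2, -0.0, -0.0, 0.008], [2.5, 0.6, 25.2, -0.0, -0.0, 0.008], [2.6, 0.5, 25.2, -0.0, -0.0, 0.008], [2.5, 0.6, 25.3, -0.0, -0.0, 0.008], [2.6, 0.5, 25.2, -0.0, -0.0, 0.008]] END [ 0.52020123 -0.18553377  0.09747678] [ 9.99854605e-01  1.70519421e-02 -2.11413741e-05]
```

Request:
{"op": "carry_out", "data": {"commands": [[[2.5,0.6,25.2,0,0,0.008],[2.6,0.6,25.2,0,0,0.008],[2.5,0.6,25.3,0,0,0.008],[2.6,0.6,25.2,0,0,0.008],[2.5,0.6,25.2,0,0,0.008],[2.6,0.6,25.2,0,0,0.008],[2.5,0.6,25.3,0,0,0.008],[2.6,0.6,25.2,0,0,0.008],[0,0,0,0,0,0],[0,0,0,0,0,0]]]}}

```text
time_s: 4.32
tcp_pos: [0.5206, -0.187, 0.0984]
tool_rot: [[1.0, 0.016, 0.001], [0.016, -1.0, -0.0], [0.001, 0.0, -1.0]]
force: [-0.3, -0.2, 0.4]
width: 0.0854
grip_force: 0.0
```

Request:
{"op": "carry_out", "data": {"commands": [[[0,0,0,0,0,0],[0,0,0,0,0,0],[0,0,0,0,0,0],[0,0,0,0,0,0],[0,0,0,0,0,0],[0,0,0,0,0,0],[0,0,0,0,0,0],[0,0,0,0,0,0]]], "grip": -1, "grip_force": 70}}

```text
time_s: 5.32
tcp_pos: [0.5205, -0.1869, 0.0978]
tool_rot: [[1.0, 0.015, 0.0], [0.015, -1.0, 0.0], [0.0, -0.0, -1.0]]
force: [-1.5, 1.7, 5.5]
width: 0.0171
grip_force: 68.4
```

```bash
python3 - <<'E'
from h import *
np.set_printoptions(precision=4,suppress=True)
s=st();w=r.camera("wrist");np.savez("w2.npz",tcp=s["tcp_pos"],R=s["tool_rot"],**w);cv2.imwrite("pics/w2.png",w["frame"])
E
```

```text
t 5.325 p [ 0.5205 -0.1869  0.0978] yaw 0.8558883517509039 zt [ 0.0004  0.0004 -1.    ] F [-1.4989  1.7423  5.4847] T [0.4897 0.2128 0.0547] w 0.01707202640803206 68.38883757591248 j [ -3.3  34.6  32.4 107.3 -25.4  45.4 -46.5]
```

View pics/w2.png

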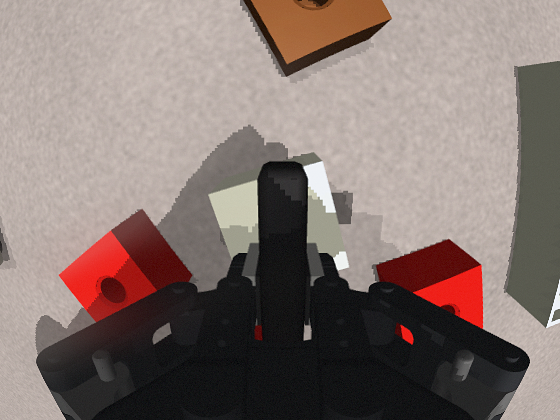

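The wrist view shows the handle firmly between the pads (281,250), with width 17 mm. Next I lift the key and carry it to the shaker.

Request:
{"op": "carry_out", "data": {"commands": [[[0,0,-10,0,0,0],[0,0,-20,0,0,0],[0,0,-25,0,0,0],[0,0,-25,0,0,0],[0,0,-30,0,0,0],[0,0,-30,0,0,0],[0,0,-30,0,0,0],[0,0,-30,0,0,0],[-2,-40,0,0,0,0],[-4,-42,0,0,0,0],[-4,-42,0,0,0,0],[-4,-42,0,0,0,0],[-4,-42,0,0,0,0],[-4,-42,0,0,0,0],[-4,-40,0,0,0,0],[-4,-40,0,0,0,0],[-4,-40,0,0,0,0],[-4,-40,0,0,0,0],[0,0,0,0,0,0],[0,0,0,0,0,0]]]}}

```text
time_s: 7.88
tcp_pos: [0.4762, 0.2213, 0.2975]
tool_rot: [[1.0, 0.014, -0.0], [0.014, -1.0, -0.001], [-0.0, 0.001, -1.0]]
force: [1.2, -0.3, -2.7]
width: 0.0176
grip_force: 68.9
```

```bash
python3 - <<'E'
from h import *
np.set_printoptions(precision=4,suppress=True)
s=st();w=r.camera("wrist");np.savez("w3.npz",tcp=s["tcp_pos"],R=s["tool_rot"],**w);cv2.imwrite("pics/w3.png",cv2.resize(w["frame"],(798,598),interpolation=2))
c=r.camera("scene");np.savez("s3.npz",**c);cv2.imwrite("pics/s3.png",c["frame"])
c=r.camera("top");np.savez("t3.npz",**c)
E
```

```text
t 7.875 p [0.4762 0.2213 0.2975] yaw 0.8114481586614722 zt [-0.0001 -0.0012 -1.    ] F [ 1.2064 -0.3308 -2.7308] T [-0.0549 -0.0193  0.0088] w 0.017635301761874698 68.86672854423523 j [ -52.5   19.8   35.7   94.7  -12.1   69.4 -103.3]
```

View pics/w3.png

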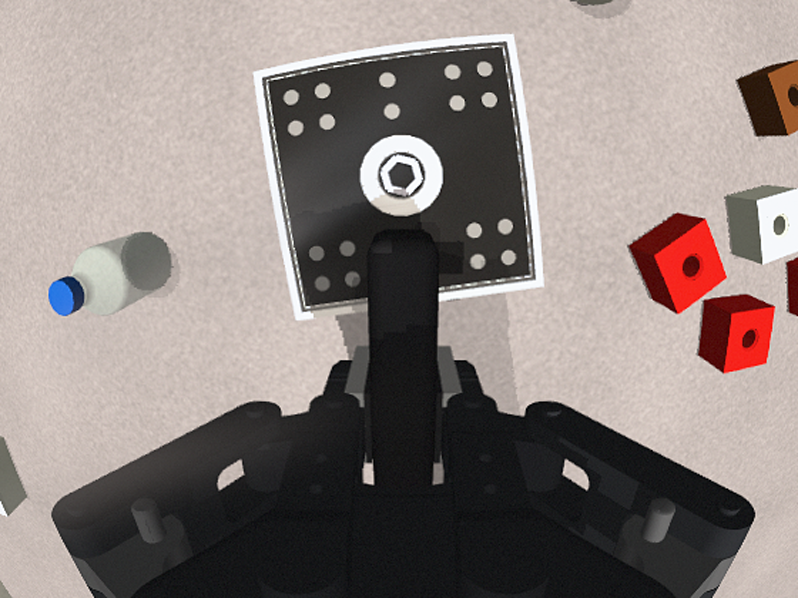

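The view shows the hub centred near (401,175), i.e. (281,123) in the native frame, with the dark hexagonal recess visible. The stand hole is at (780,225), and the key is held straight.

```bash
cat > hx.py <<'E'
from h import *
np.set_printoptions(precision=4,suppress=True)
def rectify(w,cx,cy,z,half,px):  # sample world plane
    n=int(2*half/px);xs=cx-half+px*(np.arange(n)+.5);T=np.array(w["T_tool_cam"]);R=np.array(w["R"]);K=w["intrinsics"]
    X,Y=np.meshgrid(xs,cy-half+px*(np.arange(n)+.5));P=np.stack([X,Y,np.full_like(X,z)],-1)
    q=(((P-w["tcp"])@R)-T[:3,3])@T[:3,:3];rr=np.hypot(q[...,0],q[...,1]);t=np.arctan2(rr,q[...,2]);k=t/np.maximum(rr,1e-9)
    return cv2.remap(w["frame"],(K[0,0]*q[...,0]*k+K[0,2]).astype(np.float32),(K[1,1]*q[...,1]*k+K[1,2]).astype(np.float32),cv2.INTER_CUBIC)
def socket(w,c0,tag):
    im=rectify(w,c0[0],c0[1],.106,.045,.00025);g=cv2.cvtColor(im,6);m=(g>150).astype(np.uint8)
    cn=max(cv2.findContours(m,0,1)[0],key=cv2.contourArea);e=cv2.minEnclosingCircle(cn);el=cv2.fitEllipse(cn)
    c=np.array(c0)-.045+.00025*np.array(el[0]);print("hub",c,np.array(el[1])*.25)
    im=rectify(w,c[0],c[1],.100,.02,.0001);g=cv2.cvtColor(im,6)
    pol=cv2.warpPolar(cv2.GaussianBlur(g,(0,0),4),(160,360),(200,200),160,0).astype(float)
    gr=np.diff(pol,axis=1);k=gr[:,50:130].argmax(1)+50
    rad=k.astype(float)
    for it in range(3):
        th=np.radians(np.arange(360)+.5);A=np.c_[np.ones(360),np.cos(th),np.sin(th),np.cos(6*th),np.sin(6*th)]
        co=np.linalg.lstsq(A,rad,rcond=None)[0]
    print("fit r,cx,cy",co[:3]*.1,"amp6",np.hypot(co[3],co[4])*.1,"corner yaw mod60",np.degrees(np.arctan2(co[4],co[3]))/6)
    cv2.imwrite(f"pics/{tag}.png",im);return c
E
python3 - <<'E'
from hx import *
w=dict(np.load("w3.npz"));c0=wonz(w,w["tcp"],w["R"],(281.4,122.8),.106)[:2];socket(w,c0,"sock3")
# stand from t3 top view + wrist
c=dict(np.load("t3.npz"));f=c["frame"];h=cv2.cvtColor(f,cv2.COLOR_BGR2HSV)
m=np.zeros(f.shape[:2],np.uint8);m[205:265,320:375]=((h[205:265,320:375,2]>135)&(h[205:265,320:375,1]<45))*255
cn=max(cv2.findContours(m,0,1)[0],key=cv2.contourArea);R=cv2.minAreaRect(cn);print("stand",R,onz(c,R[0],.055))
g=h[...,2][222:246,336:358].copy();m=(g<110).astype(np.uint8);n,l,s,ce=cv2.connectedComponentsWithStats(m);print(s,ce)
for q in ce[1:]: print("hole",onz(c,q+[336,222],.055))
a=cv2.resize(f[205:265,315:375],(400,400),interpolation=2);b=cv2.imread("pics/sock3.png");cv2.imwrite("pics/cmp3.png",np.hstack([a,b]))
E
```

```text
hub [0.5394 0.2229] [58.1983 59.0901]
fit r,cx,cy [ 9.1483 -0.0461  0.0197] amp6 0.5043119779781646 corner yaw mod60 18.10389115166483
stand ((347.0, 234.5), (59.0, 54.0), 90.0) [ 0.5187 -0.1892  0.055 ]
[[  0   0  22  24 517]
 [  9  10   4   5  11]] [[10.4894 11.499 ]
 [11.     11.5455]]
hole [ 0.5212 -0.1893  0.055 ]
```

View pics/cmp3.png

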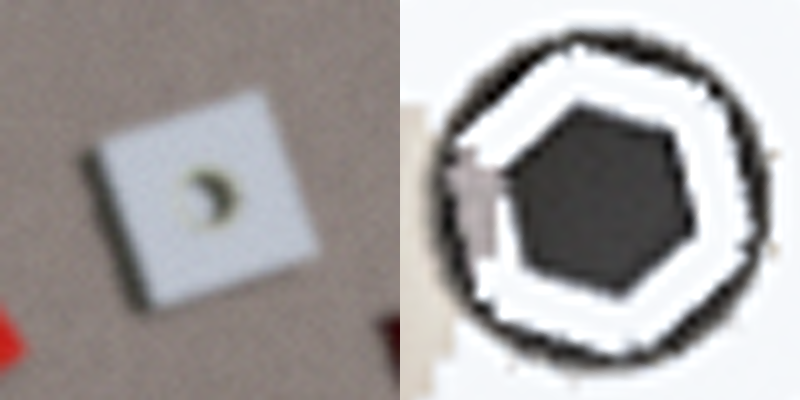

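View pics/s3.png

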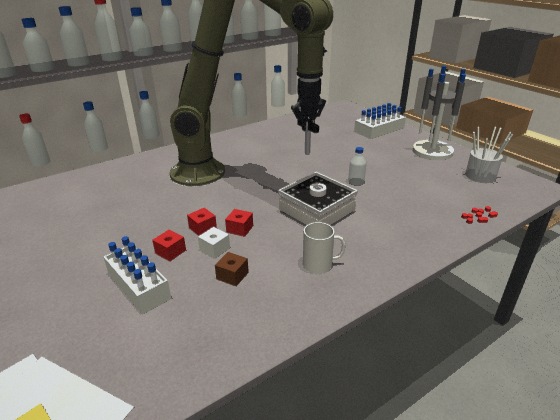

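The left crop shows the stand hole at (210,197). The right crop shows a clear hexagon centred at (600,199), with corners about 18° mod 60. The scene view shows the shank hanging vertically with its tip at (307,155). I'll insert at yaw 78°, because clockwise turning lowers j7 and this leaves room.

```bash
python3 - <<'E'
from h import *
plan([.5394,.2229,.217],78,14,1)
E
```

```text
[[4.5, -0.1, 5.8, 0.0, 0.0, -0.096], [4.5, 0.3, 5.7, 0.0, 0.0, -0.096], [4.4, 0.8, 5.8, 0.0, 0.0, -0.096], [4.3, 1.2, 5.8, 0.0, 0.0, -0.096], [4.2, 1.6, 5.7, 0.0, 0.0, -0.096], [4.1, 2.0, 5.8, 0.0, 0.0, -0.096], [3.8, 2.3, 5.8, 0.0, 0.0, -0.096], [3.5, 2.8, 5.7, 0.0, 0.0, -0.096], [3.3, 3.0, 5.8, 0.0, 0.0, -0.096], [3.0, 3.4, 5.8, 0.0, 0.0, -0.096], [2.7, 3.6, 5.7, 0.0, 0.0, -0.096], [2.3, 3.9, 5.8, 0.0, 0.0, -0.096], [1.9, 4.0, 5.8, 0.0, 0.0, -0.096], [1.5, 4.2, 5.7, 0.0, 0.0, -0.096]] END [0.53935618 0.22290376 0.21704401] [ 2.12647326e-01  9.77128972e-01 -2.94748926e-04]
```

Request:
{"op": "carry_out", "data": {"commands": [[[4.5,-0.1,5.8,0,0,-0.096],[4.5,0.3,5.7,0,0,-0.096],[4.4,0.8,5.8,0,0,-0.096],[4.3,1.2,5.8,0,0,-0.096],[4.2,1.6,5.7,0,0,-0.096],[4.1,2.0,5.8,0,0,-0.096],[3.8,2.3,5.8,0,0,-0.096],[3.5,2.8,5.7,0,0,-0.096],[3.3,3.0,5.8,0,0,-0.096],[3.0,3.4,5.8,0,0,-0.096],[2.7,3.6,5.7,0,0,-0.096],[2.3,3.9,5.8,0,0,-0.096],[1.9,4.0,5.8,0,0,-0.096],[1.5,4.2,5.7,0,0,-0.096],[0,0,0,0,0,0],[0,0,0,0,0,0]]]}}

```text
time_s: 10.02
tcp_pos: [0.5392, 0.2239, 0.2171]
tool_rot: [[0.213, 0.977, 0.0], [0.977, -0.213, -0.0], [-0.0, 0.0, -1.0]]
force: [0.4, -0.6, -1.6]
width: 0.0169
grip_force: 68.8
```

```bash
python3 - <<'E'
from hx import *
s=st()
c=r.camera("scene");np.savez("s4.npz",**c)
def proj(p):
    T=np.array(c["camera_from_world"]);q=T[:3,:3]@np.array(p)+T[:3,3];return (np.array(c["intrinsics"])@q)[:2]/q[2]
f=c["frame"];u=proj([.5394,.2229,.217-.089]);print("exp tip",u,"exp hub",proj([.5394,.2229,.106]))
x,y=int(u[0]),int(u[1]);print(cv2.cvtColor(f,6)[y-18:y+10,x-12:x+13])
x0,y0=x-40,y-60
big=cv2.resize(f[y0:y0+90,x0:x0+90],(540,540),interpolation=2)
w=r.camera("wrist");cv2.imwrite("pics/v4.png",np.hstack([big,w["frame"][:400,140:400].repeat(1,0) if 0 else cv2.resize(w["frame"][100:300,180:380],(260,260))[:540].__array__() if 0 else np.zeros((540,1,3),np.uint8)]))
print(x0,y0);cv2.imwrite("pics/w4.png",w["frame"]);np.savez("w4.npz",tcp=s["tcp_pos"],R=s["tool_rot"],**w)
E
```

```text
t 10.025 p [0.5392 0.2239 0.2171] yaw 77.67308040529429 zt [ 0.0001 -0.0001 -1.    ] F [ 0.3583 -0.614  -1.6218] T [-0.0141 -0.0259 -0.0146] w 0.016860433874469137 68.79551410675049 j [-34.4  26.4  14.7  93.9  -7.4  60.6 -29.9]
exp tip [317.288  181.0495] exp hub [317.0547 186.4812]
[[142 143 143 141 142 147 143 145 145 145 145 116  81  82  92  92 118 146
  146 145 146 144 144 143 143]
 [144 143 142 146 144 148 145 143 146 146 150 113  84  84  93  91 116 146
  145 144 144 144 145 144 145]
 [140 148 145 146 149 143 143 140 141 146 143 101  84  88  91  93 113 148
  146 145 144 143 141 146 146]
 [143 145 143 145 142 145 143 144 144 143 139 100  84  85  91  92 130 143
  146 145 143 144 145 147 147]
 [146 143 143 144 144 143 142 143 143 141 144 100  80  84  90  94 131 143
  144 141 146 141 144 142 144]
 [142 142 142 142 141 142 142 143 143 138 142  98  84  84  91  91 128 144
  144 144 145 141 143 146 144]
 [140 144 143 143 144 145 142 145 142 140 141  97  83  83  87  93 130 141
  144 144 142 143 143 142 143]
 [145 144 144 143 143 143 143 142 142 142 141  95  82  86  89  90 119 140
  141 1
[... 1432 characters left out ...]
05 105 111 111 106 104 103 109
   85  57  27  17  23  18  21]
 [ 19  17  18  21  19  61 100 101  98 114 115 118 120 114 113 114 108 105
  108 138  74  24  22  20  22]
 [ 17  16  24  26  38  97 101 101  96 101 108 106  99  99 104 107  99 107
  136 137 138  33  19  16  19]
 [ 11  45  53  49  57 102  99 103  97  86  81  83  88  87  82  87  94  87
  139 138 139  62  26  20  16]
 [ 17  14  41  29  42  99 105 118 101  83  81  90  93  84  88  95 110 115
  137 136 136  69  21  17  23]
 [ 16  10  21  18  41  85 127 196 122 118  99  93  92  87  98 113 143 134
  137 136 123  52  19  19  15]
 [ 18  12  12   9  43  87  99 140 187 196 111 113 113 107 106 105 132 134
  136 110 107  41  12  13  15]]
277 121
```

View pics/v4.png

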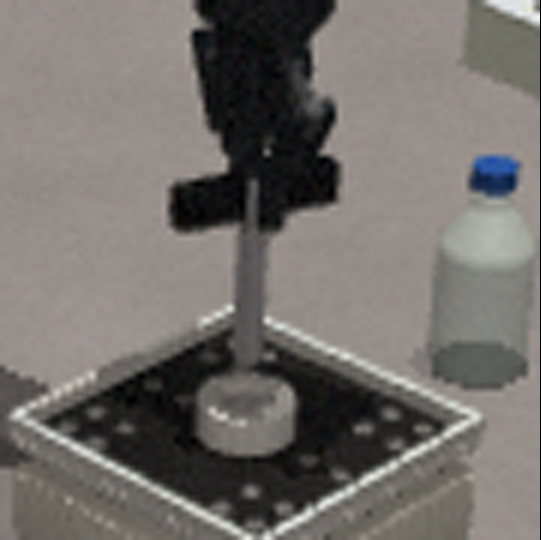

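The enlarged scene crop shows the shank's lower end at about (250,365), directly above the hub at (247,400). It is about 1–2 mm off along the handle, so I'll correct by −1.8 mm in tool x and descend to the mouth.

Request:
{"op": "carry_out", "data": {"commands": [[[-1.8,0,5,0,0,0],[0,0,8,0,0,0],[0,0,8,0,0,0],[0,0,5,0,0,0],[0,0,2,0,0,0],[0,0,0,0,0,0]]]}}

```text
time_s: 10.88
tcp_pos: [0.5387, 0.2228, 0.1887]
tool_rot: [[0.21, 0.978, -0.0], [0.978, -0.21, -0.0], [-0.0, -0.0, -1.0]]
force: [0.0, -0.6, -2.6]
width: 0.0172
grip_force: 68.8
```

Request:
{"op": "carry_out", "data": {"commands": [[[0,0,1,0,0,0],[0,0,1,0,0,0],[0,0,1,0,0,0],[0,0,1,0,0,0],[0,0,0,0,0,0]]]}}

```text
time_s: 11.5
tcp_pos: [0.5388, 0.2229, 0.1848]
tool_rot: [[0.21, 0.978, 0.0], [0.978, -0.21, 0.0], [0.0, 0.0, -1.0]]
force: [-0.1, 1.2, -0.9]
width: 0.0174
grip_force: 68.9
```

Request:
{"op": "carry_out", "data": {"commands": [[[0,0,1.5,0,0,0],[0,0,1.5,0,0,0],[0,0,0,0,0,0]]]}}

```text
time_s: 11.88
tcp_pos: [0.5393, 0.2231, 0.1819]
tool_rot: [[0.21, 0.978, 0.001], [0.978, -0.21, 0.001], [0.001, 0.001, -1.0]]
force: [2.7, 0.8, -0.8]
width: 0.017
grip_force: 68.9
```

Request:
{"op": "carry_out", "data": {"commands": [[[0,0,1,0,0,0],[0,0,1,0,0,0],[0,0,0,0,0,0]]]}}

```text
time_s: 12.25
tcp_pos: [0.5392, 0.223, 0.1799]
tool_rot: [[0.21, 0.978, 0.001], [0.978, -0.21, 0.0], [0.001, 0.001, -1.0]]
force: [3.2, 1.7, 0.1]
width: 0.0173
grip_force: 69.0
```

Request:
{"op": "carry_out", "data": {"commands": [[[0.2,0.4,1,0,0,0],[0,0,1.5,0,0,0],[0,0,1.5,0,0,0],[0,0,1.5,0,0,0],[0,0,0,0,0,0]]]}}

```text
time_s: 12.88
tcp_pos: [0.5392, 0.223, 0.1741]
tool_rot: [[0.21, 0.978, 0.0], [0.978, -0.21, 0.0], [0.0, 0.0, -1.0]]
force: [3.8, 2.1, -1.8]
width: 0.0172
grip_force: 69.0
```

Request:
{"op": "carry_out", "data": {"commands": [[[0,0,1,0,0,0],[0,0,1,0,0,0],[0,0,1,0,0,0],[0,0,0,0,0,0]]]}}

```text
time_s: 13.38
tcp_pos: [0.5393, 0.2229, 0.1712]
tool_rot: [[0.21, 0.978, 0.0], [0.978, -0.21, 0.0], [0.0, 0.0, -1.0]]
force: [4.7, 2.5, 0.7]
width: 0.0169
grip_force: 69.2
```

Request:
{"op": "carry_out", "data": {"commands": [[[0.2,0.4,1,0,0,0],[0,0,1,0,0,0],[0,0,0,0,0,0]]]}}

```text
time_s: 13.75
tcp_pos: [0.5395, 0.2231, 0.1698]
tool_rot: [[0.21, 0.978, 0.0], [0.978, -0.21, 0.0], [0.0, 0.0, -1.0]]
force: [2.5, 2.3, 5.6]
width: 0.0173
grip_force: 70.0
```

Request:
{"op": "carry_out", "data": {"commands": [[[0,0,0.5,0,0,0],[0,0,0,0,0,0]]]}}

```text
time_s: 14.0
tcp_pos: [0.5396, 0.2231, 0.1698]
tool_rot: [[0.21, 0.978, 0.0], [0.978, -0.21, 0.001], [0.001, 0.0, -1.0]]
force: [0.9, 2.4, 9.6]
width: 0.0171
grip_force: 70.7
```

Fully home (floor contact about 10 N at the expected height). Turning clockwise.

Request:
{"op": "carry_out", "data": {"commands": [[[0,0,0,0,0,0.08],[0,0,0,0,0,0.08],[0,0,0,0,0,0.08],[0,0,0,0,0,0.08],[0,0,0,0,0,0.08],[0,0,0,0,0,0]]]}}

```text
time_s: 14.75
tcp_pos: [0.5399, 0.223, 0.1697]
tool_rot: [[0.575, 0.818, 0.001], [0.818, -0.575, 0.0], [0.001, 0.001, -1.0]]
force: [2.6, 2.2, 9.4]
width: 0.017
grip_force: 70.4
```

```bash
python3 -c "
from h import *
st()"
```

```text
t 14.75 p [0.53992827 0.22301864 0.16974033] yaw 54.870969917797716 zt [ 1.20136769e-03  3.81858754e-04 -9.99999205e-01] F [2.554747   2.19976113 9.3795013 ] T [ 0.44710274 -0.79367038 -0.02320921] w 0.01702847158850866 70.40212154388428 j [-37.9  29.7  20.5  97.8 -12.2  54.7 -47.9]
```

Request:
{"op": "carry_out", "data": {"commands": [[[0,0,0,0,0,0.08],[0,0,0,0,0,0.08],[0,0,0,0,0,0.08],[0,0,0,0,0,0.08]]]}}

```text
time_s: 15.25
tcp_pos: [0.5399, 0.2229, 0.1698]
tool_rot: [[0.804, 0.594, 0.001], [0.594, -0.804, 0.0], [0.001, 0.0, -1.0]]
force: [2.7, 1.4, 8.4]
width: 0.017
grip_force: 70.4
```

```bash
python3 -c "
from hx import *
s=st();w=r.camera('wrist');np.savez('w5.npz',tcp=s['tcp_pos'],R=s['tool_rot'],**w)
a=dict(np.load('w4.npz'))['frame'][90:330,200:365];b=w['frame'][90:330,200:365];cv2.imwrite('pics/v5.png',np.hstack([cv2.resize(a,(396,576)),cv2.resize(b,(396,576))]))"
```

```text
t 15.25 p [0.5399 0.2229 0.1698] yaw 36.45597151506697 zt [ 0.001   0.0004 -1.    ] F [2.7013 1.436  8.409 ] T [ 0.3257 -0.6239  0.191 ] w 0.017023897352768852 70.4260504245758 j [-41.1  30.4  25.7  97.8 -15.5  55.2 -63.1]
```

View pics/v5.png

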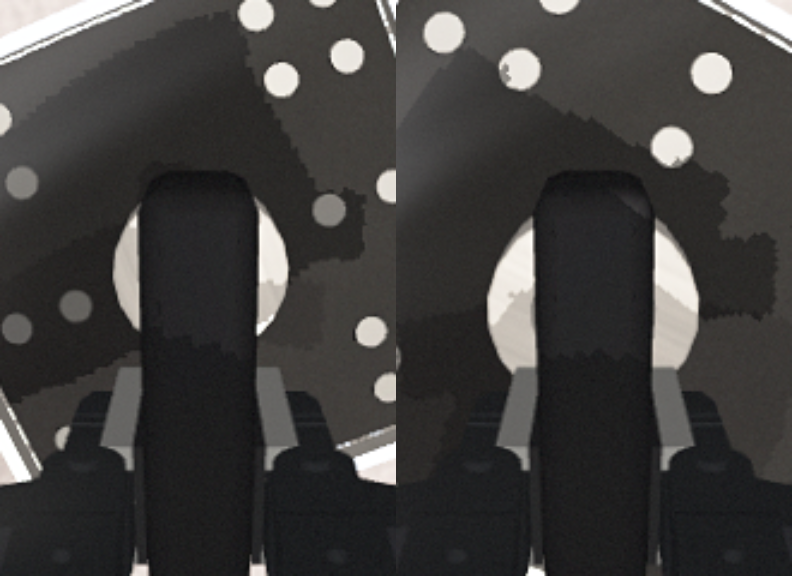

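Left (before) and right (now) show the handle still square between the pads while the platform turns beneath it, so there is no slip. The torque of 0.19 N m matches the screw's friction. Continuing.

Request:
{"op": "carry_out", "data": {"commands": [[[0,0,0,0,0,0.07],[0,0,0,0,0,0.07],[0,0,0,0,0,0.06]]]}}

```text
time_s: 15.68
tcp_pos: [0.5399, 0.2227, 0.1697]
tool_rot: [[0.906, 0.423, 0.001], [0.423, -0.906, 0.0], [0.001, 0.0, -1.0]]
force: [1.4, 1.4, 8.4]
width: 0.0172
grip_force: 70.4
```

```bash
python3 -c "
from hx import *
st()"
```

```text
t 15.675 p [0.5399 0.2227 0.1697] yaw 25.01726620089704 zt [ 0.0009  0.0003 -1.    ] F [1.3896 1.4171 8.447 ] T [ 0.3003 -0.6989  0.1156] w 0.017237581834253193 70.40749669075012 j [-43.   31.   28.9  97.9 -17.5  55.7 -72.5]
```

Request:
{"op": "carry_out", "data": {"commands": [[[0,0,0,0,0,0.07],[0,0,0,0,0,0.07],[0,0,0,0,0,0.06]]]}}

```text
time_s: 16.05
tcp_pos: [0.5398, 0.2227, 0.1697]
tool_rot: [[0.972, 0.234, 0.001], [0.234, -0.972, 0.0], [0.001, -0.0, -1.0]]
force: [1.5, 0.7, 8.9]
width: 0.0173
grip_force: 70.5
```

```bash
python3 -c "
from hx import *
st()"
```

```text
t 16.05 p [0.5398 0.2227 0.1697] yaw 13.55188530498571 zt [ 0.0007  0.0003 -1.    ] F [1.4884 0.6881 8.9259] T [ 0.1974 -0.6293  0.1028] w 0.017336133187913723 70.50153851509094 j [-44.9  31.6  32.2  97.9 -19.7  56.2 -81.9]
```

Turned 1.12 rad so far, with no stop yet.

Request:
{"op": "carry_out", "data": {"commands": [[[0,0,0,0,0,0.05],[0,0,0,0,0,0.05],[0,0,0,0,0,0.05]]]}}

```text
time_s: 16.42
tcp_pos: [0.5397, 0.2226, 0.1697]
tool_rot: [[0.996, 0.087, 0.001], [0.087, -0.996, 0.0], [0.001, -0.0, -1.0]]
force: [2.3, 1.3, 9.5]
width: 0.0172
grip_force: 70.6
```

```bash
python3 -c "
from hx import *
st()"
```

```text
t 16.425 p [0.5397 0.2226 0.1697] yaw 4.982222832040562 zt [ 0.0006  0.0003 -1.    ] F [2.2949 1.2556 9.4752] T [ 0.1739 -0.5622  0.2002] w 0.01716623296282854 70.57642221450806 j [-46.3  32.1  34.7  97.9 -21.3  56.6 -88.9]
```

Request:
{"op": "carry_out", "data": {"commands": [[[0,0,0,0,0,0.05],[0,0,0,0,0,0.05]]]}}

```text
time_s: 16.68
tcp_pos: [0.5397, 0.2226, 0.1697]
tool_rot: [[1.0, -0.012, 0.0], [-0.012, -1.0, -0.0], [0.0, 0.0, -1.0]]
force: [1.6, 1.8, 10.0]
width: 0.017
grip_force: 71.0
```

```bash
python3 -c "
from hx import *
st()"
```

```text
t 16.675 p [0.5397 0.2226 0.1697] yaw -0.6879244799026633 zt [ 0.0005 -0.     -1.    ] F [1.6101 1.7563 9.9835] T [ 0.1225 -0.5051  0.7337] w 0.017033725306068524 70.98731875419617 j [-47.2  32.5  36.3  97.9 -22.3  56.9 -93.5]
```

Request:
{"op": "carry_out", "data": {"commands": [[[0,0,0,0,0,0.02],[0,0,0,0,0,0.02],[0,0,0,0,0,0]]]}}

```text
time_s: 17.05
tcp_pos: [0.5396, 0.2227, 0.1697]
tool_rot: [[0.999, -0.05, 0.0], [-0.05, -0.999, -0.0], [0.0, 0.0, -1.0]]
force: [1.5, -0.4, 9.6]
width: 0.0171
grip_force: 71.0
```

```bash
python3 -c "
from hx import *
st()"
```

```text
t 17.05 p [0.5396 0.2227 0.1697] yaw -2.881487548317501 zt [ 0.0004 -0.0001 -1.    ] F [ 1.4892 -0.3541  9.6167] T [ 0.1283 -0.4725  0.6985] w 0.017073266744082556 70.99519729614258 j [-47.6  32.7  37.   97.9 -22.7  57.1 -95.3]
```

The torque is pinned at 0.7 N m, several times the running friction, so the screw is at its stop. I'll relax slightly, within the play, and pull out.

Request:
{"op": "carry_out", "data": {"commands": [[[0,0,0,0,0,-0.04],[0,0,0,0,0,-0.04],[0,0,0,0,0,0]]]}}

```text
time_s: 17.42
tcp_pos: [0.5398, 0.2226, 0.1698]
tool_rot: [[1.0, 0.029, 0.001], [0.029, -1.0, 0.001], [0.001, -0.001, -1.0]]
force: [2.5, 0.4, 9.5]
width: 0.0171
grip_force: 70.5
```

```bash
python3 -c "
from hx import *
st()"
```

```text
t 17.425 p [0.5398 0.2226 0.1698] yaw 1.63351497508603 zt [ 0.0006  0.0005 -1.    ] F [2.4597 0.4165 9.48  ] T [ 0.2258 -0.5821 -0.052 ] w 0.017117910712303622 70.51872611045837 j [-46.8  32.3  35.6  97.9 -21.9  56.8 -91.6]
```

Request:
{"op": "carry_out", "data": {"commands": [[[0,0,-3,0,0,0],[0,0,-5,0,0,0],[0,0,-8,0,0,0],[0,0,-12,0,0,0],[0,0,-20,0,0,0],[0,0,-28,0,0,0],[0,0,-28,0,0,0],[0,0,-26,0,0,0],[0,0,0,0,0,0]]]}}

```text
time_s: 18.55
tcp_pos: [0.5396, 0.2222, 0.3007]
tool_rot: [[1.0, 0.028, 0.002], [0.028, -1.0, 0.001], [0.002, -0.001, -1.0]]
force: [0.2, 1.0, -2.3]
width: 0.0168
grip_force: 76.8
```

```bash
python3 -c "
from hx import *
s=st();w=r.camera('wrist');w.update(tcp=s['tcp_pos'],R=s['tool_rot']);np.savez('w6.npz',**w)
c=r.camera('scene')
def proj(p):
    T=np.array(c['camera_from_world']);q=T[:3,:3]@np.array(p)+T[:3,3];return (np.array(c['intrinsics'])@q)[:2]/q[2]
tip=np.array(s['tcp_pos'])-[0,0,.088];u=proj(tip);print(u);x,y=int(u[0]),int(u[1]);print(x-9,y-16);print(cv2.cvtColor(c['frame'],6)[y-16:y+6,x-9:x+11])
plan([.520,-.187,.30],1,11,0)"
```

```text
t 18.55 p [0.5396 0.2222 0.3007] yaw 1.6004665511473017 zt [ 0.0016  0.0009 -1.    ] F [ 0.2218  0.9743 -2.2543] T [-0.0314 -0.0464 -0.0272] w 0.01678799198177609 76.79584622383118 j [-48.9  26.2  39.   86.1 -16.9  73.5 -96.4]
[318.0954 159.3751]
309 143
[[143 146 145 145 144 146 142 141  97  76  86  91  92  73 142 142 142 144
  146 145]
 [145 143 145 146 142 144 140 142  95  78  87  93  95  72 143 142 145 147
  146 148]
 [146 145 144 144 146 145 148 145  95  77  88  94  95  73 143 142 144 142
  146 143]
 [146 143 146 146 145 144 147 142  93  75  90  93  95  71 147 147 144 142
  142 143]
 [147 146 149 148 144 147 147 148  94  80  89  92  93  71 145 145 145 143
  140 145]
 [146 144 148 145 145 147 143 145  94  77  93  92  95  73 146 145 145 143
  144 142]
 [145 145 146 147 147 146 147 145  95  78  94  92  93  72 143 146 145 143
  144 141]
 [144 142 145 145 146 145 145 145  94  79  94  93  98  68 141 144 144 144
  142 142]
 [144 145 146 145 144 143 145 144  93  77  95  96  96  71 140 143 146 146
  145 146]
 [143 144 145 146 146 145 145 143  93  77  95  92  93  73 145 146 144 145
  144 
[... 787 characters left out ...]
 139 147 146 145 144 146 147 144 142 143 144 141 142 143
  143 138]
 [142 141 143 146 145 146 145 143 143 143 148 144 145 146 143 146 146 143
  144 139]
 [143 146 144 143 140 148 148 145 143 147 145 145 142 147 149 144 144 142
  143 145]]
[[-3.0, 37.0, -0.0, 0.0, 0.0, 0.001], [-2.0, 37.0, -0.0, 0.0, 0.0, 0.001], [-3.0, 38.0, -0.0, 0.0, 0.0, 0.001], [-3.0, 37.0, -1.0, 0.0, 0.0, 0.001], [-2.0, 37.0, 0.0, 0.0, 0.0, 0.001], [-3.0, 37.0, 0.0, 0.0, 0.0, 0.001], [-2.0, 37.0, -0.0, 0.0, 0.0, 0.001], [-3.0, 37.0, -0.0, 0.0, 0.0, 0.001], [-2.0, 38.0, -0.0, 0.0, 0.0, 0.001], [-3.0, 37.0, -0.0, 0.0, 0.0, 0.001], [-2.0, 37.0, -1.0, 0.0, 0.0, 0.001]] END [ 0.5202 -0.187   0.3004] [ 0.9998  0.0174 -0.0018]
```

Request:
{"op": "carry_out", "data": {"commands": [[[-30,0,0,0,0,0],[-32,2,0,0,0,0],[0,0,0,0,0,0],[0,0,0,0,0,0]]]}}

```text
time_s: 19.15
tcp_pos: [0.4775, 0.2193, 0.2982]
tool_rot: [[1.0, 0.029, -0.001], [0.029, -1.0, -0.001], [-0.001, 0.0, -1.0]]
force: [0.8, -0.5, -1.9]
width: 0.017
grip_force: 76.6
```

```bash
python3 -c "
from hx import *
s=st();w=r.camera('wrist');w.update(tcp=s['tcp_pos'],R=s['tool_rot']);np.savez('w7.npz',**w)
socket(w,[.5394,.2229],'sock7')
c=r.camera('scene')
def cen(c,tcp):
    T=np.array(c['camera_from_world']);q=T[:3,:3]@(np.array(tcp)-[0,0,.083])+T[:3,3];u=(np.array(c['intrinsics'])@q)[:2]/q[2]
    x,y=np.round(u).astype(int);g=cv2.cvtColor(c['frame'],6)[y-6:y-1,x-9:x+10].astype(float).mean(0);v=np.clip(np.median(g)*0+144-g,0,None);v[v<6]=0
    v=np.minimum(v/50,1);print(u,'centre',x-9+(v*np.arange(19)).sum()/v.sum(),np.round(g))
cen(c,s['tcp_pos']);cen(dict(np.load('s3.npz')),[.4762,.2213,.2975]);cen(dict(np.load('s4.npz')),[.5392,.2239,.2171])
plan([.520,-.187,.30],1,11,0)"
```

```text
t 19.15 p [0.4775 0.2193 0.2982] yaw 1.6660883809998297 zt [-0.0009 -0.0005 -1.    ] F [ 0.7797 -0.5125 -1.8577] T [ 0.0281 -0.0024  0.0112] w 0.016997927219549333 76.5832257270813 j [ -55.    20.7   40.2   94.6  -14.    69.9 -100.1]
hub [0.5394 0.2228] [58.1534 59.0431]
fit r,cx,cy [ 9.1364 -0.0741  0.0553] amp6 0.5053398029950253 corner yaw mod60 18.698453279089804
[306.2933 152.5171] centre 307.62054507337524 [141. 142. 143. 143. 143. 144. 144. 144. 108.  75.  89.  94.  94.  74.
 144. 145. 145. 145. 145.]
[306.5195 152.4192] centre 307.0559778852799 [142. 142. 143. 142. 144. 145. 127.  79.  83.  93.  91.  77. 122. 145.
 146. 145. 145. 145. 144.]
[317.5405 179.4245] centre 315.9317391304348 [123. 140. 130. 117. 106.  88.  78.  84.  83.  88.  91.  84. 133. 139.
 145. 147. 149. 154. 156.]
[[3.0, 37.0, -0.0, 0.0, 0.0, 0.001], [3.0, 37.0, -0.0, 0.0, 0.0, 0.001], [2.0, 37.0, -0.0, 0.0, 0.0, 0.001], [3.0, 37.0, -1.0, 0.0, 0.0, 0.001], [3.0, 37.0, 0.0, 0.0, 0.0, 0.001], [3.0, 37.0, 0.0, 0.0, 0.0, 0.001], [3.0, 37.0, 0.0, 0.0, 0.0, 0.001], [3.0, 37.0, -0.0, 0.0, 0.0, 0.001], [3.0, 37.0, -0.0, 0.0, 0.0, 0.001], [3.0, 37.0, -0.0, 0.0, 0.0, 0.001], [3.0, 37.0, -0.0, 0.0, 0.0, 0.001]] END [ 0.5196 -0.187   0.2996] [ 0.9998  0.0175 -0.0003]
```

```bash
python3 -c "
from hx import *
for n in ('w3','w4','w5','w6','w7'):
    w=dict(np.load(n+'.npz'));g=cv2.cvtColor(w['frame'],6)
    m=(g<48).astype(np.uint8);o=[]
    for y in (175,185,195,205,215,225,235):
        row=g[y,225:345].astype(int);mid=57;l=mid
        while l>0 and row[l]<60:l-=1
        k=mid
        while k<119 and row[k]<60:k+=1
        o.append((225+l,225+k))
    col=g[130:200,281].astype(int);print(n,o,'top edge col281',list(col[20:50]))
w=dict(np.load('w7.npz'));im=rectify(w,.5394,.2228,.1,.02,.0004);print(cv2.cvtColor(im,6)[20:80:3,20:80:3])
print('plane handle top, tool frame: row 161', (lambda P:(np.array(w['R']).T@(P-w['tcp'])))(wonz(w,w['tcp'],w['R'],(281,161),w['tcp'][2]+.032)))
"
```

```text
w3 [(248, 344), (225, 330), (252, 344), (225, 308), (257, 307), (258, 307), (258, 307)] top edge col281 [np.int64(201), np.int64(125), np.int64(21), np.int64(28), np.int64(30), np.int64(33), np.int64(34), np.int64(32), np.int64(33), np.int64(34), np.int64(30), np.int64(16), np.int64(15), np.int64(15), np.int64(12), np.int64(18), np.int64(19), np.int64(15), np.int64(20), np.int64(21), np.int64(22), np.int64(27), np.int64(27), np.int64(25), np.int64(28), np.int64(30), np.int64(29), np.int64(29), np.int64(31), np.int64(34)]
w4 [(258, 306), (257, 307), (257, 308), (257, 307), (257, 307), (258, 307), (225, 307)] top edge col281 [np.int64(43), np.int64(39), np.int64(41), np.int64(43), np.int64(41), np.int64(39), np.int64(38), np.int64(40), np.int64(39), np.int64(43), np.int64(36), np.int64(25), np.int64(18), np.int64(23), np.int64(21), np.int64(21), np.int64(24), np.int64(26), np.int64(22), np.int64(26), np.int64(28), np.int64(32), np.int64(31), np.int64(33), np.int64(32), np.int64(34), np.int64(38), np.int64(32), np.int64(39), np.int64(41)]
w5 [(225, 336), (257, 308), (257, 307), (257, 30
[... 2599 characters left out ...]
2  64  67  65  65  67  62  10
  193 251]
 [170 194 255 169  60  57  60  62  62  61  64  64  65  65  64  58  45  87
  215 250]
 [230 233 255 169  56  57  60  61  63  61  64  63  65  63  58  52 115 236
  255 249]
 [255 254 255 198  75  44  50  57  63  62  65  63  64  53  59 125 244 255
  248 248]
 [255 252 253 239 191 108  81  62  49  55  59  61  53  61 150 242 255 248
  249 253]
 [255 252 249 250 252 244 216 174 133  93  73  42  65 155 250 255 248 249
  254 255]
 [211 226 252 249 248 250 251 253 253 224 196 134 168 246 254 248 249 255
  227 118]
 [ 49 169 255 255 251 249 248 248 249 252 255 251 247 250 249 250 255 227
   64  45]]
plane handle top, tool frame: row 161 [ 0.0513 -0.0005 -0.032 ]
```

```bash
python3 -c "
from hx import *
s=r.observe();c=r.camera('scene');np.savez('s7.npz',**c)
for n,tcp in (('s3',[.4762,.2213,.2975]),('s7',s['tcp_pos'])):
    c=dict(np.load(n+'.npz'));T=c['camera_from_world'];K=c['intrinsics'];g=cv2.cvtColor(c['frame'],6).astype(float)
    def pr(dz):
        q=T[:3,:3]@(np.array(tcp)-[0,0,dz])+T[:3,3];return (K@q)[:2]/q[2]
    e=pr(.088);xs=np.arange(int(e[0])-8,int(e[0])+10);out=[]
    for y in range(int(e[1])-20,int(e[1])+4):
        v=np.clip((145-g[y,xs])/52,0,1);v[v<.08]=0;out.append((y,round((v*xs).sum()/max(v.sum(),.01),2),round(v.sum(),1)))
    print(n,'exp',pr(.03),e,out[::2],out[-6:])
"
```

```text
s3 exp [306.8876 138.373 ] [306.4855 153.7165] [(133, np.float64(308.43), np.float64(7.1)), (135, np.float64(307.22), np.float64(6.2)), (137, np.float64(307.36), np.float64(6.3)), (139, np.float64(307.32), np.float64(5.9)), (141, np.float64(307.64), np.float64(6.0)), (143, np.float64(307.27), np.float64(6.1)), (145, np.float64(307.2), np.float64(6.0)), (147, np.float64(307.0), np.float64(5.7)), (149, np.float64(306.73), np.float64(5.8)), (151, np.float64(307.02), np.float64(5.8)), (153, np.float64(306.95), np.float64(4.9)), (155, np.float64(0.0), np.float64(0.0))] [(151, np.float64(307.02), np.float64(5.8)), (152, np.float64(306.98), np.float64(5.7)), (153, np.float64(306.95), np.float64(4.9)), (154, np.float64(306.67), np.float64(4.2)), (155, np.float64(0.0), np.float64(0.0)), (156, np.float64(0.0), np.float64(0.0))]
s7 exp [306.7366 138.4813] [306.337  153.8503] [(133, np.float64(308.14), np.float64(6.6)), (135, np.float64(306.97), np.float64(6.5)), (137, np.float64(307.23), np.float64(6.7)), (139, np.float64(307.43), np.float64(6.0)), (141, np.float64(307.57), np.float64(6.1)), (143, np.float64(307.49), np.float64(6.0)), (145, np.float64(307.52), np.float64(5.9)), (147, np.float64(307.64), np.float64(5.6)), (149, np.float64(307.5), np.float64(5.7)), (151, np.float64(307.52), np.float64(5.8)), (153, np.float64(307.64), np.float64(5.7)), (155, np.float64(307.51), np.float64(3.1))] [(151, np.float64(307.52), np.float64(5.8)), (152, np.float64(307.66), np.float64(5.6)), (153, np.float64(307.64), np.float64(5.7)), (154, np.float64(307.61), np.float64(5.8)), (155, np.float64(307.51), np.float64(3.1)), (156, np.float64(0.0), np.float64(0.0))]
```

The key hangs with its tip leaning about 3° along tool +x. The measured hex angle also disagrees with the key angle at the stop. There is plenty of time, so I'll level the key, reseat it at the measured angle and re-check the stop.

```bash
sed -i 's/def plan(p,a,n,dec=1,p0=None,R0=None):/def plan(p,a,n,dec=1,p0=None,R0=None,tilt=0):/; s/R.T@Rd(a))/R.T@Rd(a)@Ro.from_rotvec([0,tilt,0]).as_matrix())/' h.py; python3 -c "
from hx import *
plan([.5392,.2228,.217],18.7,6,1,tilt=-.05)"
```

```text
[[10.2, -0.3, 13.6, -0.001, -0.008, -0.05], [10.3, 0.1, 13.4, -0.001, -0.008, -0.05], [10.4, 0.7, 13.4, -0.001, -0.008, -0.05], [10.5, 1.1, 13.3, -0.001, -0.008, -0.05], [10.4, 1.7, 13.2, -0.001, -0.008, -0.05], [10.5, 2.2, 13.2, -0.001, -0.008, -0.05]] END [0.5392 0.2228 0.217 ] [ 0.9455  0.3221 -0.0487]
```

Request:
{"op": "carry_out", "data": {"commands": [[[10.2,-0.3,13.6,-0.001,-0.008,-0.05],[10.3,0.1,13.4,-0.001,-0.008,-0.05],[10.4,0.7,13.4,-0.001,-0.008,-0.05],[10.5,1.1,13.3,-0.001,-0.008,-0.05],[10.4,1.7,13.2,-0.001,-0.008,-0.05],[10.5,2.2,13.2,-0.001,-0.008,-0.05],[0,0,0,0,0,0],[0,0,0,0,0,0]]]}}

```text
time_s: 20.3
tcp_pos: [0.5388, 0.2228, 0.2176]
tool_rot: [[0.946, 0.321, -0.046], [0.321, -0.947, -0.015], [-0.048, -0.001, -0.999]]
force: [-0.6, -0.3, -1.7]
width: 0.017
grip_force: 76.5
```

```bash
python3 -c "
from hx import *
s=st();tcp=s['tcp_pos'];c=r.camera('scene');np.savez('s8.npz',**c)
T=c['camera_from_world'];K=c['intrinsics'];g=cv2.cvtColor(c['frame'],6).astype(float)
def pr(p):
    q=T[:3,:3]@p+T[:3,3];return (K@q)[:2]/q[2]
e=pr(tcp-[0,0,.088]);xs=np.arange(int(e[0])-8,int(e[0])+10)
print(pr(tcp-[0,0,.03]),e,'x0',xs[0],'y0',int(e[1])-20);print(g[int(e[1])-20:int(e[1])+5:2,xs[0]:xs[-1]].astype(int))
print('hub exp',pr(np.array([.5394,.2229,.106])))
"
```

```text
t 20.3 p [0.5388 0.2228 0.2176] yaw 18.748115087690532 zt [-0.046  -0.0146 -0.9988] F [-0.5504 -0.3275 -1.6686] T [-0.022  -0.054  -0.0063] w 0.01702818447716754 76.47724628448486 j [-44.6  30.4  32.7  91.5 -17.3  66.1 -78.9]
[317.7946 165.835 ] [317.1638 180.5933] x0 309 y0 160
[[147 146 144 144 143 146 147 120  83  85  81  91 102 147 148 143 143]
 [144 144 140 147 141 146 145 116  85  83  89  90 101 143 143 143 143]
 [145 144 146 144 143 143 147 118  85  83  88  87 118 144 144 144 144]
 [142 143 142 141 144 141 145 114  87  84  90  88 116 145 144 144 143]
 [142 138 143 141 143 143 142 101  86  86  92  90 128 142 144 145 147]
 [143 144 145 141 142 139 139 102  84  85  91  93 126 141 141 140 145]
 [145 148 143 144 153 182 217 121  87  89  88  91 125 143 144 141 143]
 [145 139 127 117 103 103 101  86  85  89  89  92 216 184 155 152 147]
 [102 106 102 101  57  33  35  86  86  88  90  89 105 100 104 136 190]
 [ 59  26  23  20  16  18  60  86  86  90  89  81  40  52  84 103  99]
 [ 21  42  64  63  33  23  36  81  84  87  89  79  64  64  33  40  31]
 [ 21  14  15  25  26  25  42  66  70  64  36  27  23  22  14  22  22]
 [ 19  21  61 107 103 106 104 106 112 110 105 104 133 141 110  60  33]]
hub exp [317.0547 186.4812]
```

Request:
{"op": "carry_out", "data": {"commands": [[[-1.2,0,6,0,0,0],[0.4,0,8,0,0,0],[0.4,0,8,0,0,0],[0.3,0,5,0,0,0],[0.1,0,2,0,0,0],[0.1,0,2,0,0,0],[0,0,0,0,0,0]]]}}

```text
time_s: 21.22
tcp_pos: [0.5375, 0.2226, 0.1865]
tool_rot: [[0.945, 0.323, -0.046], [0.323, -0.946, -0.014], [-0.048, -0.001, -0.999]]
force: [0.0, -0.6, -2.0]
width: 0.0169
grip_force: 76.5
```

Request:
{"op": "carry_out", "data": {"commands": [[[0,0,1,0,0,0],[0.1,0,1,0,0,0],[0.1,0,1,0,0,0],[0,0,0,0,0,0]]]}}

```text
time_s: 21.72
tcp_pos: [0.5379, 0.2226, 0.1837]
tool_rot: [[0.945, 0.323, -0.045], [0.322, -0.946, -0.014], [-0.047, -0.001, -0.999]]
force: [1.4, 0.5, -0.3]
width: 0.017
grip_force: 76.8
```

Request:
{"op": "carry_out", "data": {"commands": [[[0,0,1,0,0,0],[0.1,0,1,0,0,0],[0,0,0,0,0,0]]]}}

```text
time_s: 22.1
tcp_pos: [0.5378, 0.2226, 0.1815]
tool_rot: [[0.945, 0.323, -0.045], [0.322, -0.946, -0.015], [-0.047, -0.001, -0.999]]
force: [2.8, -1.0, -0.8]
width: 0.0169
grip_force: 76.7
```

Request:
{"op": "carry_out", "data": {"commands": [[[0.5,0,1.5,0,0,0],[0.1,0,1.5,0,0,0],[0.1,0,1.5,0,0,0],[0.1,0,1.5,0,0,0],[0,0,0,0,0,0]]]}}

```text
time_s: 22.72
tcp_pos: [0.538, 0.2228, 0.1753]
tool_rot: [[0.945, 0.323, -0.046], [0.323, -0.946, -0.015], [-0.048, -0.001, -0.999]]
force: [2.6, -1.1, -2.1]
width: 0.0169
grip_force: 76.6
```

Request:
{"op": "carry_out", "data": {"commands": [[[0.3,0,1.5,0,0,0],[0.1,0,1.5,0,0,0],[0.1,0,1.5,0,0,0],[0,0,1,0,0,0],[0,0,0,0,0,0]]]}}

```text
time_s: 23.35
tcp_pos: [0.5383, 0.223, 0.1706]
tool_rot: [[0.945, 0.323, -0.045], [0.323, -0.946, -0.014], [-0.047, -0.002, -0.999]]
force: [2.2, 0.1, 6.0]
width: 0.017
grip_force: 77.9
```

Request:
{"op": "carry_out", "data": {"commands": [[[0,0,0.7,0,0,0],[0,0,0,0,0,0]]]}}

```text
time_s: 23.6
tcp_pos: [0.5384, 0.223, 0.1705]
tool_rot: [[0.945, 0.323, -0.045], [0.323, -0.946, -0.013], [-0.047, -0.002, -0.999]]
force: [1.7, -1.0, 9.9]
width: 0.0166
grip_force: 78.6
```

Request:
{"op": "carry_out", "data": {"commands": [[[0,0,0,0.002,0,0.05],[0,0,0,0.002,0,0.05],[0,0,0,0,0,0]]]}}

```text
time_s: 23.98
tcp_pos: [0.5384, 0.2229, 0.1705]
tool_rot: [[0.973, 0.226, -0.046], [0.226, -0.974, -0.01], [-0.047, -0.001, -0.999]]
force: [2.5, -1.9, 9.8]
width: 0.0174
grip_force: 78.4
```

```bash
python3 -c "
from hx import *
st()"
```

```text
t 23.975 p [0.5384 0.2229 0.1705] yaw 13.066992427743818 zt [-0.0459 -0.0097 -0.9989] F [ 2.4502 -1.8691  9.7707] T [-0.3442 -0.3031  0.0255] w 0.017372979468083267 78.3929979801178 j [-44.6  33.1  33.   95.5 -20.2  60.3 -81.8]
```

Request:
{"op": "carry_out", "data": {"commands": [[[0,0,0,0.002,0,0.05],[0,0,0,0.002,0,0.05],[0,0,0,0,0,0]]]}}

```text
time_s: 24.35
tcp_pos: [0.5386, 0.223, 0.1705]
tool_rot: [[0.991, 0.128, -0.046], [0.128, -0.992, -0.006], [-0.047, -0.0, -0.999]]
force: [1.3, -0.6, 9.4]
width: 0.0168
grip_force: 78.3
```

```bash
python3 -c "
from hx import *
st()"
```

```text
t 24.35 p [0.5386 0.223  0.1705] yaw 7.337860101748753 zt [-0.0462 -0.0057 -0.9989] F [ 1.275  -0.6467  9.3879] T [-0.339  -0.4272  0.0304] w 0.016781444115903734 78.34838032722473 j [-45.4  33.4  34.6  95.5 -21.5  60.6 -86.3]
```

Request:
{"op": "carry_out", "data": {"commands": [[[0,0,0,0.002,0,0.05],[0,0,0,0.002,0,0.05]]]}}

```text
time_s: 24.6
tcp_pos: [0.5385, 0.223, 0.1705]
tool_rot: [[0.999, 0.028, -0.047], [0.028, -1.0, -0.002], [-0.047, 0.0, -0.999]]
force: [1.5, -1.0, 9.2]
width: 0.017
grip_force: 78.5
```

```bash
python3 -c "
from hx import *
st()"
```

```text
t 24.6 p [0.5385 0.223  0.1705] yaw 1.599287359884463 zt [-0.0467 -0.0016 -0.9989] F [ 1.4631 -0.9544  9.2091] T [-0.3682 -0.3767  0.4976] w 0.016950320011183014 78.48335266113281 j [-46.1  33.7  36.1  95.6 -22.7  60.9 -90.8]
```

Request:
{"op": "carry_out", "data": {"commands": [[[0,0,0,0.002,0,0.05],[0,0,0,0.002,0,0.05]]]}}

```text
time_s: 24.85
tcp_pos: [0.5385, 0.2232, 0.1705]
tool_rot: [[0.996, -0.071, -0.047], [-0.071, -0.997, 0.002], [-0.047, 0.001, -0.999]]
force: [1.0, -0.3, 10.1]
width: 0.0173
grip_force: 78.9
```

```bash
python3 -c "
from hx import *
st()"
```

```text
t 24.85 p [0.5385 0.2232 0.1705] yaw -4.080211075359648 zt [-0.0466  0.0022 -0.9989] F [ 0.9851 -0.3118 10.1059] T [-0.3199 -0.3378  0.8568] w 0.017277692843982267 78.85101556777954 j [-46.8  34.   37.6  95.7 -23.9  61.1 -95.3]
```

The stop is firm at the same angle (0.86 N m), so the screw is tight. Relaxing and pulling the key out.

Request:
{"op": "carry_out", "data": {"commands": [[[0,0,0,-0.002,0,-0.05],[0,0,0,-0.002,0,-0.05],[0,0,0,-0.001,0,-0.04],[0,0,0,0,0,0],[-0.1,0,-3,0,0,0],[-0.2,0,-4,0,0,0],[-0.3,0,-6,0,0,0],[-0.3,0,-7,0,0,0],[-0.6,0,-12,0,0,0],[-1,0,-20,0,0,0],[-1.3,0,-28,0,0,0],[-1.3,0,-28,0,0,0],[-1,0,-22,0,0,0],[0,0,0,0,0,0]]]}}

```text
time_s: 26.6
tcp_pos: [0.5388, 0.2229, 0.3022]
tool_rot: [[0.997, 0.068, -0.044], [0.068, -0.998, -0.001], [-0.044, -0.002, -0.999]]
force: [0.5, -0.0, -2.0]
width: 0.0164
grip_force: 77.9
```

```bash
python3 -c "
from hx import *
st()
plan([.520,-.187,.30],1,11,0,tilt=-.05)"
```

```text
t 26.6 p [0.5388 0.2229 0.3022] yaw 3.930180034343145 zt [-0.0443 -0.0012 -0.999 ] F [ 0.4611 -0.0449 -1.9659] T [-0.0207 -0.0371  0.0338] w 0.016426895986471544 77.89743661880493 j [-47.3  27.6  38.5  83.7 -17.6  77.3 -93.5]
[[-4.0, 37.0, 0.0, 0.0, -0.001, 0.005], [-4.0, 37.0, 1.0, 0.0, -0.001, 0.005], [-4.0, 37.0, -0.0, 0.0, -0.001, 0.005], [-4.0, 37.0, 0.0, 0.0, -0.001, 0.005], [-3.0, 37.0, 1.0, 0.0, -0.001, 0.005], [-4.0, 38.0, -0.0, 0.0, -0.001, 0.005], [-3.0, 37.0, 0.0, 0.0, -0.001, 0.005], [-3.0, 37.0, 1.0, 0.0, -0.001, 0.005], [-3.0, 37.0, -0.0, 0.0, -0.001, 0.005], [-2.0, 37.0, 0.0, 0.0, -0.001, 0.005], [-3.0, 38.0, 1.0, 0.0, -0.001, 0.005]] END [ 0.5195 -0.1874  0.2997] [ 0.9984  0.0135 -0.0553]
```

Request:
{"op": "carry_out", "data": {"commands": [[[-4,37,0,0,0,0.005],[-4,37,1,0,0,0.005],[-4,37,0,0,0,0.005],[-4,37,0,0,0,0.005],[-3,37,1,0,0,0.005],[-4,38,0,0,0,0.005],[-3,37,0,0,0,0.005],[-3,37,1,0,0,0.005],[-3,37,0,0,0,0.005],[-2,37,0,0,0,0.005],[-3,38,1,0,0,0.005],[0,0,0,0,0,0],[0,0,0,0,0,0]]]}}

```text
time_s: 28.22
tcp_pos: [0.5187, -0.1865, 0.2973]
tool_rot: [[0.999, 0.014, -0.049], [0.014, -1.0, -0.002], [-0.049, 0.002, -0.999]]
force: [-0.4, 0.2, -2.7]
width: 0.017
grip_force: 77.8
```

```bash
cat > tip.py <<'E'
from hx import *
s=st();tcp=s['tcp_pos'];c=r.camera('scene')
T=c['camera_from_world'];K=c['intrinsics'];g=cv2.cvtColor(c['frame'],6).astype(float)
def pr(p):
    q=T[:3,:3]@np.array(p)+T[:3,3];return (K@q)[:2]/q[2]
a,e=pr(tcp-[0,0,.03]),pr(tcp-[0,0,.088]);x0,y0=int(e[0])-9,int(e[1])-20
print('exp',a,e,'x0',x0,'y0',y0);print(g[y0:y0+28:2,x0:x0+20].astype(int))
print('hole exp',pr([.5190,-.1882,.055]))
E
python3 tip.py; python3 -c "
from hx import *
c=dict(np.load('s3.npz'));print(cv2.cvtColor(c['frame'],6)[228:244,203:226])"
```

```text
t 28.225 p [ 0.5187 -0.1865  0.2973] yaw 0.7757275009019389 zt [-0.0489 -0.0023 -0.9988] F [-0.4193  0.2117 -2.7255] T [-0.0079 -0.0524  0.0286] w 0.01703531974880762 77.83450484275818 j [-10.   25.5  42.2  88.9 -15.9  74.7 -55. ]
exp [205.1641 176.6097] [207.1938 193.6261] x0 198 y0 173
[[ 50  49  64  48  58  75  93  94  94  82  71  56  47  40  43  47  47  46
   43  48]
 [ 54  63  66  49  52  78  84  91  90  87  69  67  48  46  46  44  54  56
   52  55]
 [ 75  76  80  78  61  67  83  90  92  94  71  69  44  38  43  42  52  55
   55  50]
 [ 82  81  75  82  81  78  77  91  93  95  76  71  58  46  46  46  40  46
   39  45]
 [ 81  84  80  81  82  79  73  89  94  92  81  69  59  44  45  44  51  49
   76  81]
 [ 50  55  57  55  50  53  74  83  93  94  94  72  71  62  62  66  65  59
   62  59]
 [ 61  56  72  71 105 121 110  84  94  94  90  75  72  67  58  63  64  63
   59  55]
 [121 123 122 123 123 122 105  76  91  93  92  82  71  99 122 122 123  73
   71  71]
 [120 124 122 124 120 120 120  77  86  95  95  88  71  85 121 127 123 122
  120 119]
 [125 124 125 124 122 122 121  87  84  91  93 
[... 1261 characters left out ...]
224 223 223 219 192]
 [224 224 226 224 222 223 213 159 126 134 143 146 186 188 224 224 224 222
  223 223 218 166 113]
 [221 223 224 224 223 224 225 224 201 204 205 224 221 223 223 223 223 223
  222 193 140 113 114]
 [193 221 223 223 224 222 223 224 222 224 224 222 223 223 222 223 222 219
  167 114 114 112 112]
 [118 167 216 220 222 223 225 223 224 222 223 225 224 221 220 219 192 136
  113 112 115 111 112]
 [120 122 117 167 218 222 223 223 222 222 224 222 222 223 219 166 112 110
  111 112 110 114 112]
 [120 119 121 114 144 195 217 222 223 223 223 223 220 193 134 111 112 114
  111 111 111 111 112]
 [123 121 120 120 121 119 144 193 218 221 220 221 167 116 108 112 114 111
  114 112 112 113 113]]
```

Request:
{"op": "carry_out", "data": {"commands": [[[1.2,0,25,0,0,0],[1.2,0,25,0,0,0],[1.2,0,25,0,0,0],[1.2,0,25,0,0,0],[1,0,20,0,0,0],[0.7,0,14,0,0,0],[0.2,0,5,0,0,0],[0,0,0,0,0,0],[0,0,0,0,0,0]]]}}

```text
time_s: 29.4
tcp_pos: [0.5193, -0.1879, 0.1593]
tool_rot: [[0.999, 0.014, -0.047], [0.014, -1.0, -0.004], [-0.047, 0.003, -0.999]]
force: [-0.5, -0.9, -2.4]
width: 0.0166
grip_force: 78.0
```

Request:
{"op": "carry_out", "data": {"commands": [[[0.1,0,3,0,0,0],[0.2,0,3,0,0,0],[0.1,0,3,0,0,0],[0.1,0,2,0,0,0],[0,0,0,0,0,0]]]}}

```text
time_s: 30.02
tcp_pos: [0.5188, -0.1877, 0.1474]
tool_rot: [[0.999, 0.014, -0.048], [0.013, -1.0, -0.004], [-0.049, 0.003, -0.999]]
force: [0.4, -0.9, -2.0]
width: 0.0168
grip_force: 78.0
```

Request:
{"op": "carry_out", "data": {"commands": [[[0.1,-0.5,2,0,0,0],[0.1,0,2,0,0,0],[0.1,0,2,0,0,0],[0.1,0,2,0,0,0],[0,0,0,0,0,0]]]}}

```text
time_s: 30.65
tcp_pos: [0.5195, -0.1879, 0.1433]
tool_rot: [[0.999, 0.013, -0.044], [0.013, -1.0, -0.003], [-0.044, 0.002, -0.999]]
force: [-7.5, 4.7, 31.7]
width: 0.0165
grip_force: 82.9
```

Request:
{"op": "carry_out", "data": {"commands": [[[0.1,0,2,0,0,0],[0.1,0,2,0,0,0],[0.1,0,2,0,0,0],[0,0,0,0,0,0]]]}}

```text
time_s: 31.15
tcp_pos: [0.5217, -0.1892, 0.1422]
tool_rot: [[0.999, 0.013, -0.037], [0.013, -1.0, -0.004], [-0.037, 0.003, -0.999]]
force: [-12.1, 8.3, 71.6]
width: 0.0169
grip_force: 90.2
```

The tip is on the stand's chamfer or top rather than in the hole. I'll back off straight up and re-measure.

Request:
{"op": "carry_out", "data": {"commands": [[[-0.3,0,-8,0,0,0],[-0.3,0,-8,0,0,0],[-0.5,0,-10,0,0,0],[-0.5,0,-10,0,0,0],[0,0,0,0,0,0],[0,0,0,0,0,0]]]}}

```text
time_s: 31.9
tcp_pos: [0.5189, -0.1871, 0.1693]
tool_rot: [[0.999, 0.014, -0.049], [0.014, -1.0, -0.004], [-0.049, 0.003, -0.999]]
force: [-0.0, -0.1, -2.3]
width: 0.0168
grip_force: 79.2
```

```bash
python3 tip.py; python3 -c "
from hx import *
s=r.observe();w=r.camera('wrist');g=cv2.cvtColor(w['frame'],6);np.savez('w9.npz',tcp=s['tcp_pos'],R=s['tool_rot'],**w)
print(g[150:175,281]);print(g[150:260:10,250:315:2])
c=r.camera('top');np.savez('t9.npz',**c)"
```

```text
t 31.9 p [ 0.5189 -0.1871  0.1693] yaw 0.7787504235367492 zt [-0.0486 -0.0035 -0.9988] F [-0.043  -0.1484 -2.3169] T [-0.0275 -0.1038  0.0179] w 0.0168006352359378 79.15195941925049 j [ -7.7  31.8  38.8 100.4 -21.2  58.1 -50.2]
exp [209.401  213.1678] [211.2281 228.4613] x0 202 y0 208
[[ 98  79  80  95 109  73  90  87  94  54  17   4  10  18  18  10  25 100
  127 127]
 [ 79  82  77  78  79  74  82  92  93  85  69  70  55  40  77 102 126 125
  124 126]
 [ 78  79  80  82  84  76  82  93  93  91  72  84 125 128 130 126 126 124
  126 127]
 [ 53  68  71  75  79  77  77  93  94  94  78  73 124 121 128 126 127 126
  127 128]
 [ 50  50  65  79  81  79  80  86  94  93  82  70  62  81 127 127 124 129
  127 127]
 [ 79  81  79  81  79  80  72  84  93  92  87  72  56  58 128 127 124 127
  130 146]
 [ 79  75  58  59  41  42  51  79  91  89  94  73  72  34 124 128 128 149
  151 149]
 [ 41  32  35  42  46  42  48  75  92  93  95  79  74  48 105 123 147 146
  145 147]
 [ 42  45  44  38  39  37  42  74  84  94  94  86  74  57  80 125 147 144
  147  85]
 [ 43  40  38  42  46  44  38  55  82  93  93  92
[... 1316 characters left out ...]
0 159 159 158]
 [158 158 158 163  30  24  17  20  25  25  23  27  32  23  27  24  23  26
   22  22  19  19  20  19  24  12  13  19   4 255 244 245 245]
 [158 158 156 160  40  11  23  21  25  25  25  28  18  19  19  12  23  16
   17  19  21  20  15  20  21  18  16  15  16 255 243 243 243]
 [180 160 160 160  63  13  13  16  19  13  22  14  17  16  18  19  13  20
   16  21  17  18  17  20  17  20  16  12  19 160 153 160 165]
 [165 160 159 159 100   8  18  23  21  21  18  15  20  18  13  20  19  18
   18  15  21  17  18  19  18  18  17  18  38 165 160 158 166]
 [ 78  78  75  75  65  12  16  17  21  18  18  21  16  19  21  15  18  20
   23  19  19  22  18  23  18  20  19  14  38  77  76  77  76]]
```

Request:
{"op": "carry_out", "data": {"commands": [[[-4.2,-2.6,0,0,0,0],[0.4,0,8,0,0,0],[0.4,0,8,0,0,0],[0.2,0,4,0,0,0],[0,0,0,0,0,0]]]}}

```text
time_s: 32.67
tcp_pos: [0.5147, -0.1847, 0.1493]
tool_rot: [[0.999, 0.014, -0.049], [0.013, -1.0, -0.003], [-0.049, 0.003, -0.999]]
force: [0.3, 0.3, -2.6]
width: 0.0164
grip_force: 79.1
```

Request:
{"op": "carry_out", "data": {"commands": [[[0.1,0,2,0,0,0],[0.1,0,2,0,0,0],[0.1,0,2,0,0,0],[0,0,0,0,0,0]]]}}

```text
time_s: 33.17
tcp_pos: [0.5148, -0.1847, 0.1436]
tool_rot: [[0.999, 0.014, -0.048], [0.014, -1.0, -0.004], [-0.048, 0.003, -0.999]]
force: [-0.6, -0.4, -2.0]
width: 0.0173
grip_force: 79.1
```

No contact where it hit before. Continuing down gently.

Request:
{"op": "carry_out", "data": {"commands": [[[0.1,0,2,0,0,0],[0.1,0,2,0,0,0],[0,0,0,0,0,0]]]}}

```text
time_s: 33.55
tcp_pos: [0.5148, -0.1847, 0.1396]
tool_rot: [[0.999, 0.014, -0.048], [0.014, -1.0, -0.004], [-0.048, 0.003, -0.999]]
force: [-0.2, 0.2, -2.6]
width: 0.0168
grip_force: 79.1
```

Request:
{"op": "carry_out", "data": {"commands": [[[0.1,0,2,0,0,0],[0.1,0,2,0,0,0],[0,0,0,0,0,0]]]}}

```text
time_s: 33.92
tcp_pos: [0.5149, -0.1848, 0.1356]
tool_rot: [[0.999, 0.014, -0.048], [0.013, -1.0, -0.004], [-0.048, 0.003, -0.999]]
force: [-0.3, -0.0, -2.2]
width: 0.0172
grip_force: 79.1
```

In the hole, with the tip about 8 mm below the mouth and no force. Lowering further.

Request:
{"op": "carry_out", "data": {"commands": [[[0.1,0,3,0,0,0],[0.2,0,3,0,0,0],[0.1,0,3,0,0,0],[0,0,0,0,0,0]]]}}

```text
time_s: 34.42
tcp_pos: [0.5148, -0.1849, 0.1265]
tool_rot: [[0.999, 0.014, -0.048], [0.013, -1.0, -0.004], [-0.048, 0.003, -0.999]]
force: [-0.3, -0.8, -3.6]
width: 0.0172
grip_force: 79.1
```

Request:
{"op": "carry_out", "data": {"commands": [[[0.1,0,3,0,0,0],[0.2,0,3,0,0,0],[0.1,0,3,0,0,0],[0,0,0,0,0,0]]]}}

```text
time_s: 34.92
tcp_pos: [0.5148, -0.1849, 0.1175]
tool_rot: [[0.999, 0.014, -0.048], [0.013, -1.0, -0.004], [-0.048, 0.003, -0.999]]
force: [1.3, -1.0, -3.5]
width: 0.0168
grip_force: 79.0
```

Request:
{"op": "carry_out", "data": {"commands": [[[0.1,0,3,0,0,0],[0.2,0,3,0,0,0],[0.1,0,3,0,0,0],[0,0,0,0,0,0]]]}}

```text
time_s: 35.42
tcp_pos: [0.5149, -0.1849, 0.1085]
tool_rot: [[0.999, 0.014, -0.048], [0.013, -1.0, -0.004], [-0.048, 0.003, -0.999]]
force: [2.4, -1.9, -3.9]
width: 0.0171
grip_force: 78.9
```

Request:
{"op": "carry_out", "data": {"commands": [[[0.1,0,2,0,0,0],[0.1,0,2,0,0,0],[0.1,0,2,0,0,0],[0,0,0,0,0,0]]]}}

```text
time_s: 35.92
tcp_pos: [0.515, -0.1849, 0.1026]
tool_rot: [[0.999, 0.014, -0.048], [0.013, -1.0, -0.004], [-0.048, 0.003, -0.999]]
force: [2.2, -2.4, -1.8]
width: 0.0167
grip_force: 79.0
```

Request:
{"op": "carry_out", "data": {"commands": [[[0.1,0,2,0,0,0],[0.1,0,1.5,0,0,0],[0,0,0,0,0,0]]]}}

```text
time_s: 36.3
tcp_pos: [0.515, -0.185, 0.0994]
tool_rot: [[0.999, 0.014, -0.048], [0.013, -1.0, -0.004], [-0.048, 0.003, -0.999]]
force: [2.7, -1.4, 0.1]
width: 0.0166
grip_force: 79.5
```

Request:
{"op": "carry_out", "data": {"commands": [[[0,0,1,0,0,0],[0,0,0,0,0,0]]]}}

```text
time_s: 36.55
tcp_pos: [0.5152, -0.1851, 0.0992]
tool_rot: [[0.999, 0.014, -0.047], [0.013, -1.0, -0.004], [-0.047, 0.003, -0.999]]
force: [1.2, 0.1, 8.7]
width: 0.0166
grip_force: 80.9
```

On the floor (8.7 N). Opening, then withdrawing straight up.

Request:
{"op": "carry_out", "data": {"commands": [[[0,0,0,0,0,0],[0,0,0,0,0,0],[0,0,0,0,0,0],[0,0,0,0,0,0],[0,0,0,0,0,0],[0,0,0,0,0,0],[0,0,0,0,0,0],[0,0,0,0,0,0]]], "grip": 1}}

```text
time_s: 37.55
tcp_pos: [0.5148, -0.1849, 0.0983]
tool_rot: [[0.999, 0.014, -0.048], [0.013, -1.0, -0.004], [-0.048, 0.003, -0.999]]
force: [-0.9, 0.5, 0.2]
width: 0.0853
grip_force: 0.0
```

Request:
{"op": "carry_out", "data": {"commands": [[[-0.5,0,-10,0,0,0],[-1,0,-20,0,0,0],[-1.5,0,-30,0,0,0],[-2,0,-40,0,0,0],[-2,0,-40,0,0,0],[-2,0,-40,0,0,0],[-20,0,-10,0,0,0],[0,0,0,0,0,0],[0,0,0,0,0,0],[0,0,0,0,0,0]]]}}

```text
time_s: 38.8
tcp_pos: [0.4953, -0.1842, 0.2887]
tool_rot: [[0.999, 0.014, -0.049], [0.014, -1.0, -0.003], [-0.049, 0.003, -0.999]]
force: [0.7, 0.1, -0.5]
width: 0.0856
grip_force: 0.0
```

```bash
python3 - <<'E'
from hx import *
s=st();w=r.camera("wrist");w.update(tcp=s["tcp_pos"],R=s["tool_rot"]);g=cv2.cvtColor(w["frame"],6)
m=np.zeros_like(g);m[60:250,240:330]=(g[60:250,240:330]<55)*255
cn=max(cv2.findContours(m,0,1)[0],key=cv2.contourArea);R=cv2.minAreaRect(cn);print(R)
print("C",wonz(w,w["tcp"],w["R"],R[0],.131),[wonz(w,w["tcp"],w["R"],q,.131)[:2] for q in cv2.boxPoints(R)])
# height check: scene, handle pixels vs initial
a=np.load("scene.npz")["frame"];b=r.camera("scene")["frame"]
for f in(a,b):
    gg=cv2.cvtColor(f,6)[195:250,190:235];mm=(gg<30).astype(np.uint8);n,l,st_,ce=cv2.connectedComponentsWithStats(mm);i=1+np.argmax(st_[1:,4]);print(st_[i],ce[i])
E
```

```text
t 38.8 p [ 0.4953 -0.1842  0.2887] yaw 0.8065989417408097 zt [-0.0492 -0.0035 -0.9988] F [ 0.6795  0.0686 -0.4647] T [ 0.0089 -0.0312 -0.0084] w 0.0855820636294355 0.0 j [-11.2  23.7  42.9  93.1 -15.   72.2 -54.6]
((266.0, 168.0), (130.0, 52.0), 90.0)
C [ 0.5088 -0.1692  0.131 ] [array([ 0.5689, -0.1454]), array([ 0.5691, -0.1923]), array([ 0.4441, -0.1948]), array([ 0.4433, -0.1433])]
[ 12  14  19  20 165] [21.0424 24.1576]
[ 13  14  19  20 174] [21.592  23.9023]
```

The released key appears in the scene camera within 0.6 px of where it stood at the start, so it stands in its hole. The gripper is clear.

```bash
python3 -c "
from bench import r
print(r.job_done())"
```

```text
the job is handed in; nothing more can be done
None
```

I handed the job in at about 39 s: the key was seated home, the screw was turned clockwise to a hard stop (reached twice, last at 0.86 N m), and the key is back standing in its white stand. The final hex angle in the camera didn't fully match the key's angle at the stop, and I never explained that, so my evidence that the screw is tight is the torque. No pass/fail result was returned.

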